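Make up two repair kits at the joiner's bench

TASK

Make up the two repair kits: in the blue tray, the dark walnut block lying flat in the large compartment and the brown tin upright in the small one; in the red tray, the cork sanding block lying flat in the large compartment and the white tin upright in the small one. The walnut is in the middle of the stack: lift the pale ash block off, take the walnut out, and lay the ash back flat, centred and in line, on the red-brown cherry block, which stays where it is. Set things down rather than drop them, and leave the green tin where it is.

Things in the scene. Friction and masses are not known exactly. Their poses are not given: they have to be found in the camera images.
- tray_blue: Blue open tray, fixed, 270 x 150 mm, 25 mm high. Origin: centre of underside, on the bench; x along its length, roughly away from the robot, y across, z up. Walls and floor 5 mm thick. A divider 23 mm high at x = -47.5 mm leaves a small compartment (inside x -130 to -50 mm) nearer the robot and a large one (inside x -45 to +130 mm), both y -70 to +70 mm. On the left or the right.
- tray_red: Red open tray, fixed, 270 x 150 mm, 25 mm high. Origin: centre of underside, on the bench; x along its length, roughly away from the robot, y across, z up. Walls and floor 5 mm thick. A divider 23 mm high at x = -47.5 mm leaves a small compartment (inside x -130 to -50 mm) nearer the robot and a large one (inside x -45 to +130 mm), both y -70 to +70 mm. On the other side.
- cherry_center (a point): Cherry block, red-brown: hardwood bar 170 long x 44 wide x 30 mm thick, about 200 g, loose. The point is its centre; x along its length, y across, z up. Bottom of the stack, on the bench. The three blocks lie in line and centred within about 5 mm, so the ends of the lower ones show from above; only weight and friction hold them.
- walnut_center (a point): Walnut block, dark brown, nearly black: hardwood bar 130 long x 44 wide x 30 mm thick, about 120 g, loose. The point is its centre; x along its length, y across, z up. Middle of the stack, on the cherry block.
- ash_center (a point): Ash block, pale cream: hardwood bar 90 long x 44 wide x 30 mm thick, about 80 g, loose. The point is its centre; x along its length, y across, z up. Top of the stack, on the walnut block. The bench between the stack and the cork block is free to lay it aside.
- tin_brown_center (a point): Brown tin: small round paint tin, brown side and lid, steel rims; 58 mm diameter, 62 mm tall, about 200 g, loose, upright on the bench in a row of three tins (any order). The point is its centre, 31 mm above its foot; z up its axis. 
- tin_white_center (a point): White tin: small round paint tin, white side and lid, steel rims; 58 mm diameter, 62 mm tall, about 200 g, loose, upright on the bench in a row of three tins (any order). The point is its centre, 31 mm above its foot; z up its axis. 
- tin_green_center (a point): Green tin: small round paint tin, green side and lid, steel rims; 58 mm diameter, 62 mm tall, about 200 g, loose, upright on the bench in a row of three tins (any order). The point is its centre, 31 mm above its foot; z up its axis. Not wanted in a kit.
- cork_block_center (a point): Cork sanding block, speckled tan, 110 long x 58 wide x 36 mm tall, about 70 g, loose, lying flat on the bench. The point is its centre, 18 mm above its underside; x along its length, y across, z up.
Things that resemble listed ones, but are neither listed nor needed, are in the scene too. What is shaped like the part that bears tin_white_center but orange or purple is not meant. What is shaped like the part that bears cherry_center but yellow is not meant.

How it is judged:
By the outcome, as a careful person would: the job done as asked, in the order asked, and still so for the second after the job is handed in, with the robot touching nothing.
It also fails if it takes over 141 s, if anything falls off the work surface, if the arm or the gripper's body presses on something with over 40 N, if the wrist force passes 120 N, or if a joint passes its speed limit or range.

ROBOT

A 7-joint arm with a two-finger parallel gripper is mounted at the origin on the work surface. World frame = base frame: x ahead of the robot, y to its left, z up, the work surface at z = 0. Lengths are in m, angles in rad, forces in N, time in s.
With the tool pointing down it reaches from about 0.4 to 0.85 m from the base axis. Payload 10.4 kg.
Tool frame: the origin (TCP) lies on the centre line of the jaws, within the pads' length; the fingertips stand 22 mm ahead of it and the grasp point (between the pads) lies 3 mm ahead of it; z points along the fingers, x is the direction in which the jaws open and shut, and the axes are right-handed (so a half turn about z gives the same grasp; the last joint's range is limited). The gripper opens to 85 mm and grips with 20 to 120 N. Pads are 22 mm wide; open, the fingers measure 114 mm over their backs; the gripper's body (76 mm by 85 mm) begins 54 mm behind the grasp point. The pads swing forward as they close: fully open they stand 13 mm farther back than shut.
Start: joints at [-1.318, 0.332, -0.065, 1.46, 0.022, 1.35, -0.088], TCP at [0.17, 0.601, 0.253] pointing down, gripper open.
Joint ranges: [-2.6, 2.6], [-0.5, 2.12], [-1.47, 1.34], [0.16, 2.42], [-1.27, 4.41], [0.06, 2.06], [-2.6, 2.6]. Speed limits (rad/s): [2.22, 2.22, 2.79, 2.79, 3.14, 3.14, 3.14].

INTERFACE

Orientations are given as a rotation vector (axis times angle).
In Python, from cell import arm gives the robot as it stands.
- The arm moves only by the shell command python3 -m creep 'ROWS' [OPENING]. ROWS is JSON, a list of rows, each an object with "offset": the shift along the tool's x, y, z in mm, a list of three; "angular": the turn, a rotation vector about the tool's x, y, z in rad, a list of three. A call has 1 to 10 rows; each row is the pose to reach, as a shift and turn from the pose commanded when the call began, along the tool's axes at that moment; what a row does not reach only later rows make up. A row lasts 1/8 s, in which the tool goes at most 62.5 mm and 10.7 degrees, less where a joint would pass 70% of its speed; a pose out of reach is approached as far as the arm can. A call with a gripper value outside its range is refused whole. OPENING is the opening, from 0 (shut) to 1 (fully open), set as the call begins (- or left out, the last holds). The fingers move at their own pace and stop on an object; the grip force is fixed at half the most. Time passes only in rows, so rows that repeat a pose let the fingers close. It gives the time, the measured TCP pose, the force and the opening at its end, in the units of the state.
- arm.read_state(): the state, without advancing time (a new reading comes with each control period).
- arm.camera(name): name is "scene" or "side" or "wrist"; returns a dict with "pixels" (400x640x3 uint8, red, green, blue), "fx", "fy", "cx", "cy" (pixels), "cam_to_world" (4x4, takes a point from camera to world coordinates). Camera axes: x right, y up, looking along -z (the intrinsics and any distortion apply to the point x, -y, -z); pixel columns grow to the right and rows downward; lengths in m; the calibration is good to about 2 mm. The wrist camera is an equidistant fisheye: a pixel r from the principal point sees the ray r / f radians off the axis. A picture is of the moment at which its call begins. There is no depth.
- arm.sign_off(): hands the job in, once; it reports no verdict.
The state is a dict: "clock": time; "qpos": joint angles; "qd": joint speeds; "tau": joint torques, N m; "ee_pos": TCP position; "tcp_rot": TCP orientation; "wrist_force": force on the tool from outside, world axes, zero at the start; "moment": the same for the moment, N m; "finger_gap": finger opening in m.
Only numpy, scipy, OpenCV 4.12 (cv2) and the standard library are available. Lean on these libraries where they do the work, as an engineer would, in place of code of your own. Each camera call takes 0.05 s, during which the arm holds its last target.

## Working session

There is one attempt and no reset: what is moved stays moved. The work goes in short steps, Python scripts to look and compute and a shell command to move; the robot and the scene stay as the last step left them, time stands still between calls to the robot, and variables do not carry over. Pictures are saved under pics/ and viewed, and the job is handed in when it is done.

```bash
ls; mkdir -p pics
python3 - <<'E'
from cell import arm
import cv2
print(arm.read_state())
for n in ["scene","side","wrist"]:
    c=arm.camera(n); cv2.imwrite(f"pics/{n}0.png",c["pixels"][:,:,::-1])
    print(n,c["fx"],c["fy"],c["cx"],c["cy"],c["cam_to_world"].round(4).tolist(),[k for k in c])
E
```

```text
pics
{'clock': 0.0, 'qpos': array([-1.31758703,  0.33285719, -0.06471326,  1.46095883,  0.0215799 ,
        1.34990914, -0.08854104]), 'qd': array([-0.00129082,  0.00016489, -0.00013304,  0.00034193, -0.00031462,
        0.0009368 , -0.00064504]), 'tau': array([-5.72228873e-04, -6.25452733e+01,  4.84745088e-02, -3.91596293e+01,
        1.60555582e-02,  9.93933761e-03,  6.27992267e-05]), 'ee_pos': array([0.17009766, 0.60103836, 0.25251675]), 'tcp_rot': array([ 2.50501947e+00,  1.89441551e+00, -1.75802449e-03]), 'wrist_force': array([-0.71851323,  0.81443658, -0.66474088]), 'moment': array([-0.00259308,  0.05046611, -0.01147385]), 'finger_gap': 0.08543098072334028}
scene 383.05612069130916 383.05612069130916 314.7886066237573 200.99536629484078 [[0.6097, -0.5632, 0.5578, 1.0262], [0.7926, 0.4284, -0.4338, -0.4032], [0.0054, 0.7066, 0.7076, 0.7428], [0.0, 0.0, 0.0, 1.0]] ['pixels', 'fx', 'fy', 'cx', 'cy', 'cam_to_world']
side 398.702897764525 398.702897764525 325.018556683868 203.11516769658735 [[0.7481, 0.3932, -0.5346, -0.0458], [-0.6635, 0.4566, -0.5927, -0.6315], [0.0111, 0.7981, 0.6025, 0.7263], [0.0, 0.0, 0.0, 1.0]] ['pixels', 'fx', 'fy', 'cx', 'cy', 'cam_to_world']
wrist 309.70691628693146 309.70691628693146 317.7102482975122 195.59919301065798 [[0.2719, -0.9189, -0.2858, 0.0973], [0.9623, 0.259, 0.0831, 0.6204], [-0.0023, -0.2976, 0.9547, 0.3744], [0.0, 0.0, 0.0, 1.0]] ['pixels', 'fx', 'fy', 'cx', 'cy', 'cam_to_world']
```

View pics/scene0.png

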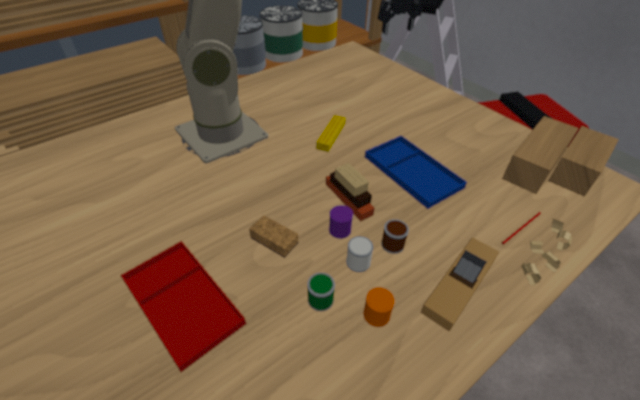

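View pics/side0.png

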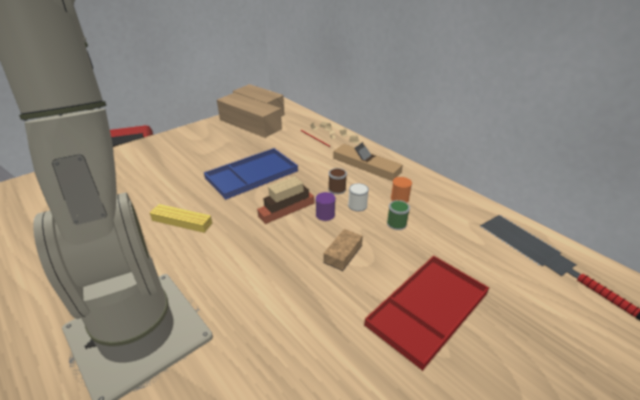

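View pics/wrist0.png

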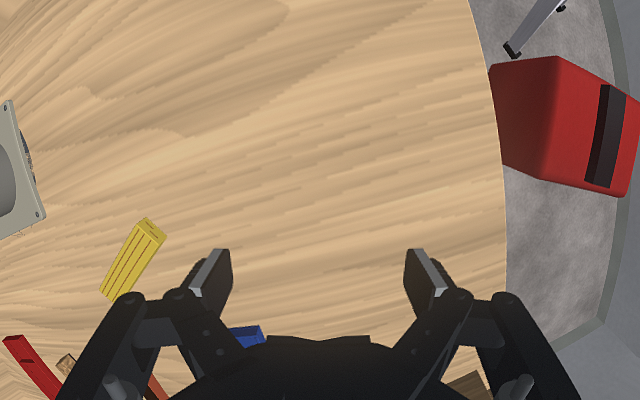

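The scene view shows the red tray at about (185,305), the blue tray at (415,170), the stack at (350,190) and the cork at (275,235). The tins are brown (395,237), white (360,253) and green (320,290); the decoys are purple, orange and yellow. Next I'll measure by colour masks.

```bash
cat > h.py <<'E'
import numpy as np, cv2
from cell import arm
def rays(c,uv,fish=False):
    uv=np.atleast_2d(np.asarray(uv,float)); x=(uv[:,0]-c["cx"])/c["fx"]; y=(uv[:,1]-c["cy"])/c["fy"]
    if fish:
        r=np.hypot(x,y)+1e-12; s=np.sin(r)/r
        d=np.stack([x*s,-y*s,-np.cos(r)],1)
    else: d=np.stack([x,-y,-np.ones_like(x)],1)
    T=c["cam_to_world"]; return T[:3,3], d@T[:3,:3].T
def onplane(c,uv,z,fish=False):
    o,d=rays(c,uv,fish); t=(z-o[2])/d[:,2]; return (o+d*t[:,None])[:,:2]
def proj(c,P,fish=False):
    T=c["cam_to_world"]; q=(np.atleast_2d(P)-T[:3,3])@T[:3,:3]
    x,y,z=q[:,0],-q[:,1],-q[:,2]
    if fish:
        r=np.hypot(x,y); th=np.arctan2(r,z); k=th/(r+1e-12)
        return np.stack([c["cx"]+c["fx"]*k*x,c["cy"]+c["fy"]*k*y],1)
    return np.stack([c["cx"]+c["fx"]*x/z,c["cy"]+c["fy"]*y/z],1)
def save(c,name,box=None,k=1):
    im=c["pixels"][:,:,::-1]
    if box: im=im[box[1]:box[3],box[0]:box[2]]
    cv2.imwrite("pics/"+name,cv2.resize(im,None,fx=k,fy=k,interpolation=cv2.INTER_CUBIC))
E
python3 - <<'E'
from h import *
c=arm.camera("scene"); save(c,"s1.png",(240,130,480,330),3.3)
s=arm.camera("side"); save(s,"d1.png",(190,130,430,280),3.3)
for n,c in (("scene",c),("side",s)):
    im=c["pixels"]; hsv=cv2.cvtColor(im,cv2.COLOR_RGB2HSV)
    H,S,V=[hsv[...,i].astype(int) for i in range(3)]
    for nm,m in (("blue",(H>105)&(H<128)&(S>140)),("red",((H<5)|(H>175))&(S>170)&(V>60)),("green",(H>60)&(H<90)&(S>120)),):
        m=m.astype(np.uint8)
        k,l,st,ce=cv2.connectedComponentsWithStats(m)
        for i in np.argsort(-st[1:,4])[:2]+1:
            if st[i,4]<100: continue
            cn,_=cv2.findContours((l==i).astype(np.uint8),0,1); h=max(cn,key=cv2.contourArea)
            w=onplane(c,h[:,0],.025 if nm!="green" else .05)
            r=cv2.minAreaRect((w*1000).astype(np.float32)); print(n,nm,st[i],ce[i].round(1),np.round(r[0],1),np.round(r[1],1),round(r[2],1))
E
```

```text
scene blue [ 366  137   99   70 3300] [415.1 171. ] [525.4 345.2] [159.  271.7] 86.2
scene red [ 122  243  123  128 8073] [182.8 304. ] [ 517.2 -363.7] [276.  145.5] 4.0
scene red [525  95  62  33 709] [553.6 109.6] [611.  972.3] [ 85.9 216.4] 67.0
scene green [265  34  36  19 492] [283.4  43.7] [-371.7  503.4] [157.6 184.8] 57.4
scene green [310 275  22  18 313] [320.7 283.5] [ 681.5 -118.1] [44.4 41.6] 52.6
side red [ 367  262  120  106 6473] [426.9 311.3] [ 502.9 -366.2] [273.  145.3] 4.2
side red [579 275  61  40 460] [609.3 295. ] [ 835.6 -613.8] [124.6  25.4] 82.9
```

View pics/s1.png

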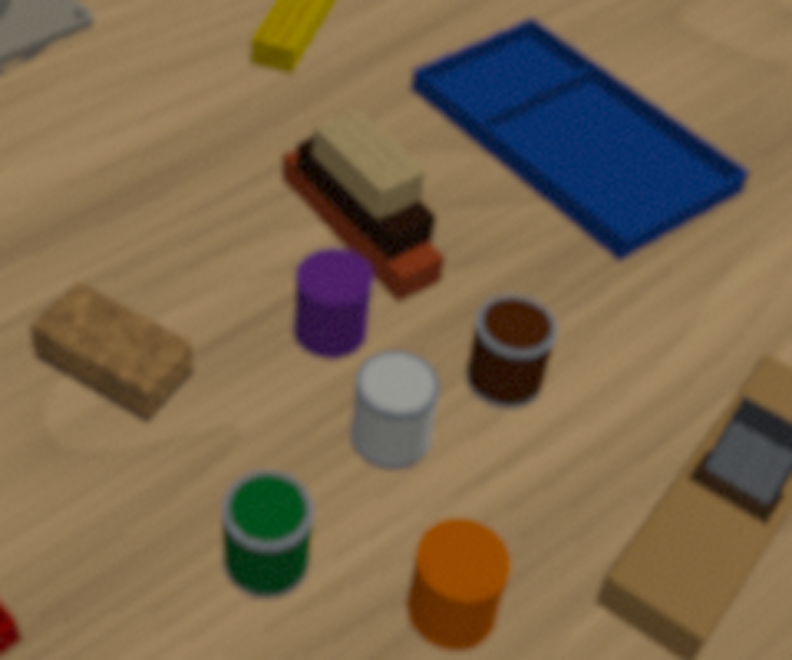

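View pics/d1.png

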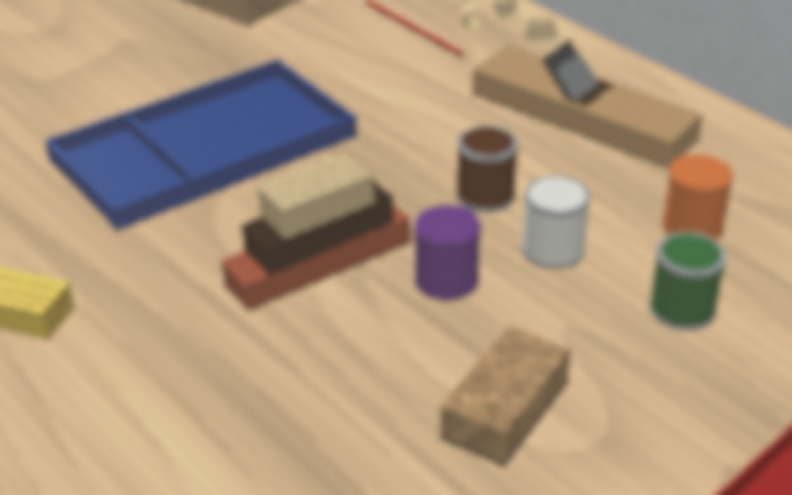

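Run:
```python
from h import *
c=arm.camera("scene"); s=arm.camera("side")
def p(name,a,b,z):
    A=onplane(c,np.array(a)/3.3+[240,130],z)*1000; B=onplane(s,np.array(b)/3.3+[190,130],z)*1000
    print(name,A.round(0).tolist(),B.round(0).tolist())
p("ash corners",[[313,140],[355,112],[422,163],[378,192]],[[260,190],[340,155],[375,180],[290,215]],.09)
p("cherry bottom corners",[[400,297],[440,268]],[[247,308],[408,240]],0)
p("brown lid",[[513,327]],[[487,140]],.062)
p("white lid",[[397,382]],[[556,195]],.062)
p("green lid",[[267,510]],[[690,253]],.062)
p("purple lid",[[335,280]],[[447,223]],.062)
p("orange lid",[[461,558]],[[699,173]],.062)
p("cork top",[[35,328],[82,287],[190,350],[145,395]],[[442,403],[512,328],[570,350],[505,435]],.036)
p("blue tray rim",[[415,75],[530,22],[745,175],[620,247]],[[48,145],[280,62],[355,125],[117,218]],.025)
```

```text
ash corners [[460.0, 103.0], [454.0, 152.0], [532.0, 153.0], [536.0, 103.0]] [[448.0, 150.0], [532.0, 149.0], [531.0, 99.0], [446.0, 105.0]]
cherry bottom corners [[570.0, 106.0], [566.0, 153.0]] [[407.0, 123.0], [574.0, 107.0]]
brown lid [[678.0, 108.0]] [[677.0, 114.0]]
white lid [[664.0, 9.0]] [[662.0, 9.0]]
green lid [[690.0, -124.0]] [[687.0, -123.0]]
purple lid [[566.0, 37.0]] [[562.0, 41.0]]
orange lid [[788.0, -52.0]] [[785.0, -51.0]]
cork top [[452.0, -153.0], [438.0, -104.0], [538.0, -75.0], [552.0, -124.0]] [[431.0, -101.0], [531.0, -73.0], [547.0, -122.0], [444.0, -156.0]]
blue tray rim [[390.0, 286.0], [396.0, 431.0], [659.0, 415.0], [652.0, 265.0]] [[386.0, 427.0], [654.0, 414.0], [636.0, 262.0], [375.0, 278.0]]
```

```bash
cat >> h.py <<'E'
from scipy.spatial.transform import Rotation as R
def go(x,y,z,yaw,st=None):
    """offset mm / angular rad from measured pose to TCP target (m), tool down, tool x at yaw deg (mod 180)"""
    st=st or arm.read_state(); R0=R.from_rotvec(st["tcp_rot"]).as_matrix()
    cur=np.degrees(np.arctan2(R0[1,0],R0[0,0])); yw=cur+((yaw-cur+90)%180-90); a=np.radians(yw)
    Rt=np.array([[np.cos(a),np.sin(a),0],[np.sin(a),-np.cos(a),0],[0,0,-1]])
    off=R0.T@(np.array([x,y,z])-st["ee_pos"])*1000
    ang=R.from_matrix(R0.T@Rt).as_rotvec()
    print("offset",off.round(1).tolist(),"angular",ang.round(3).tolist(),"curyaw",round(cur,1))
E
python3 -c "
from h import *
go(.46,.128,.30,87)"
```

```text
offset [-376.5, 407.8, -46.7] angular [-0.0, 0.0, -0.223] curyaw 74.2
```

```bash
python3 -m creep '[{"offset":[-38,41,-20],"angular":[0,0,-0.02]},{"offset":[-76,82,-47],"angular":[0,0,-0.05]},{"offset":[-120,130,-47],"angular":[0,0,-0.08]},{"offset":[-163,177,-47],"angular":[0,0,-0.1]},{"offset":[-206,223,-47],"angular":[0,0,-0.13]},{"offset":[-249,270,-47],"angular":[0,0,-0.16]},{"offset":[-292,316,-47],"angular":[0,0,-0.19]},{"offset":[-330,357,-47],"angular":[0,0,-0.223]},{"offset":[-360,390,-47],"angular":[0,0,-0.223]},{"offset":[-376.5,407.8,-46.7],"angular":[0,0,-0.223]}]'
python3 - <<'E'
from h import *
c=arm.camera("wrist"); save(c,"w1.png"); go(.46,.128,.30,87)
E
```

```text
clock: 1.6
ee_pos: [0.461, 0.1255, 0.3003]
tcp_rot: [2.282, 2.158, 0.001]
wrist_force: [0.4, 0.5, 0.3]
finger_gap: 0.0853
offset [4.5, -2.3, 0.2] angular [0.001, 0.0, -0.006] curyaw 86.7
```

View pics/w1.png

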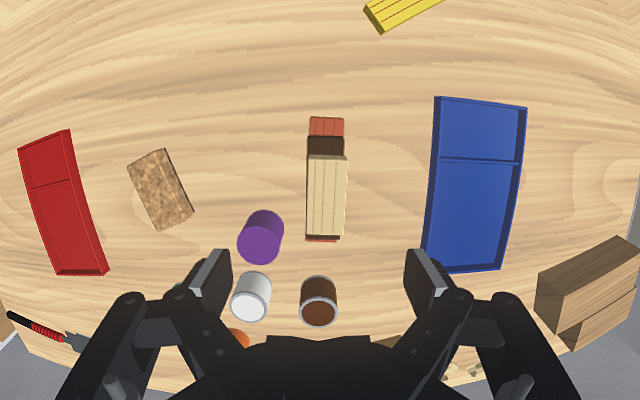

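The wrist view shows everything: ash at (326,198), walnut end at (325,146), cherry end at (326,126), cork at (160,190), white lid at (250,303), brown lid at (318,312), and both trays. I'll crop in to read the corners.

Run:
```python
from h import *
im=cv2.imread("pics/w1.png")
for n,b,k in (("z1",(290,105,370,255),4),("z2",(120,140,210,240),5),("z3",(220,260,350,335),6)):
    cv2.imwrite(f"pics/{n}.png",cv2.resize(im[b[1]:b[3],b[0]:b[2]],None,fx=k,fy=k,interpolation=cv2.INTER_CUBIC))
```

```text
(no output)
```

View pics/z1.png

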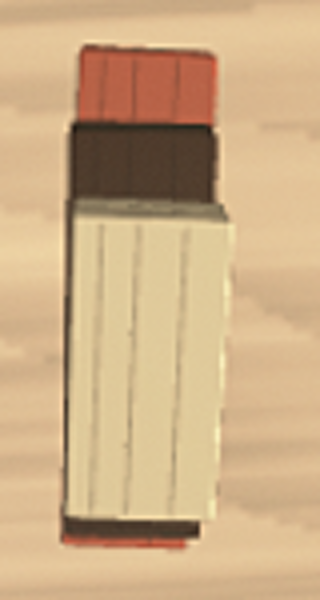

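View pics/z2.png

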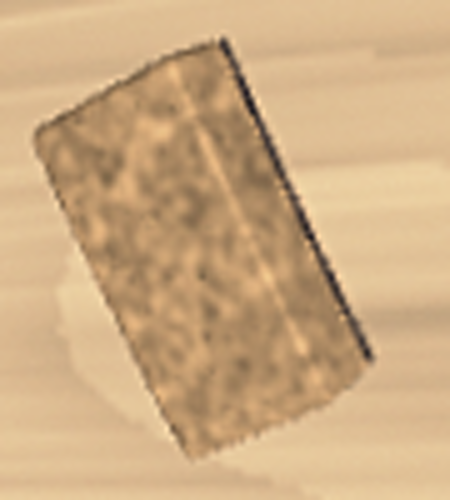

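View pics/z3.png

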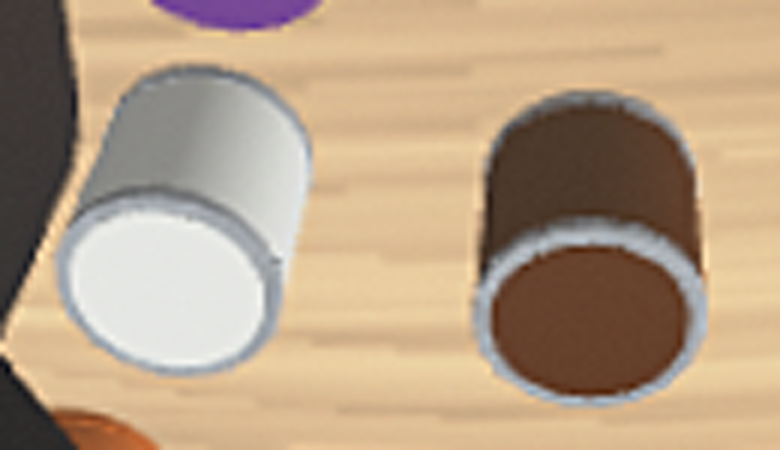

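```bash
cat > meas.py <<'E'
from h import *
def rect(c,pts,z,o=(0,0),k=1,nm=""):
    w=onplane(c,np.array(pts)/k+np.array(o)-(0.5 if k>1 else 0)*0,z,True)*1000
    d=(w[2]+w[3]-w[0]-w[1]); 
    L=np.linalg.norm(w[2]+w[3]-w[0]-w[1])/2; W=np.linalg.norm(w[1]+w[2]-w[0]-w[3])/2
    print(nm,"c",w.mean(0).round(1),"ang",round(np.degrees(np.arctan2(d[1],d[0])),2),"L",L.round(1),"W",W.round(1),w.round(0).tolist())
    return w
E
python3 - <<'E'
from meas import *
c=arm.camera("wrist")
rect(c,[[78,218],[234,222],[213,519],[67,517]],.09,(290,105),4,"ash")
rect(c,[[72,124],[214,128],[198,538],[62,536]],.06,(290,105),4,"walnut")
rect(c,[[82,46],[216,54],[184,547],[60,544]],.03,(290,105),4,"cherry")
rect(c,[[38,130],[175,63],[312,372],[192,458]],.036,(120,140),5,"cork")
im=c["pixels"]; hsv=cv2.cvtColor(im,cv2.COLOR_RGB2HSV); H,S,V=[hsv[...,i].astype(int) for i in range(3)]
for nm,m in (("blue",(H>105)&(H<128)&(S>110)),("red",((H<5)|(H>175))&(S>170)&(V>60))):
    k,l,st,ce=cv2.connectedComponentsWithStats(m.astype(np.uint8)); i=1+np.argmax(st[1:,4])
    cn,_=cv2.findContours((l==i).astype(np.uint8),0,1); h=max(cn,key=cv2.contourArea)[:,0]
    w=onplane(c,h,.025,True)*1000
    print(nm,st[i],cv2.minAreaRect(w.astype(np.float32)))
def ell(box,cond,nm,z=.062):
    m=np.zeros(H.shape,np.uint8); x0,y0,x1,y1=box; m[y0:y1,x0:x1]=cond[y0:y1,x0:x1]
    k,l,st,ce=cv2.connectedComponentsWithStats(m); i=1+np.argmax(st[1:,4])
    cn,_=cv2.findContours((l==i).astype(np.uint8),0,1); h=max(cn,key=cv2.contourArea)[:,0]
    w=onplane(c,h,z,True)*1000; print(nm,st[i],cv2.minEnclosingCircle(w.astype(np.float32)),w.mean(0))
ell((228,290,270,325),(S<25)&(V>215),"white")
ell((300,300,336,328),(S>120)&(V<140),"brown")
E
```

```text
ash c [494.1 130.1] ang -5.73 L 88.7 W 42.8 [[448.0, 113.0], [452.0, 156.0], [540.0, 147.0], [537.0, 104.0]]
walnut c [492.9 127.4] ang -4.72 L 131.5 W 42.7 [[426.0, 112.0], [429.0, 154.0], [560.0, 144.0], [557.0, 100.0]]
cherry c [491.3 127.6] ang -6.03 L 170.1 W 42.8 [[404.0, 116.0], [409.0, 157.0], [578.0, 140.0], [574.0, 97.0]]
cork c [ 487.6 -114.3] ang 16.58 L 102.3 W 54.0 [[446.0, -155.0], [431.0, -103.0], [524.0, -76.0], [550.0, -124.0]]
blue [  427    95   102   178 13181] ((518.267333984375, 357.05181884765625), (149.5588836669922, 268.7185363769531), 86.48741912841797)
red [  18  129   93  147 7745] ((510.42083740234375, -353.9815673828125), (269.3226623535156, 174.119873046875), 3.981959104537964)
white [234 295  32  25 632] ((665.7799072265625, 8.160029411315918), 24.535518646240234) [665.26160077   8.38225997]
brown [304 300  32  25 625] ((677.6786499023438, 111.60151672363281), 23.841949462890625) [677.49451926 111.65969834]
```

```bash
python3 -c "
from h import *
go(.494,.1295,.12,84.3)"
```

```text
offset [6.1, 32.5, 180.1] angular [0.001, 0.0, 0.042] curyaw 86.7
```

```bash
python3 -m creep '[{"offset":[2,10,50],"angular":[0,0,0.02]},{"offset":[4,20,100],"angular":[0,0,0.042]},{"offset":[6,30,140],"angular":[0,0,0.042]},{"offset":[6,32,165],"angular":[0,0,0.042]},{"offset":[6,32.5,180],"angular":[0,0,0.042]},{"offset":[6,32.5,180],"angular":[0,0,0.042]}]'
python3 - <<'E'
from h import *
c=arm.camera("wrist"); save(c,"w2.png",(180,130,460,330),2.8); go(.494,.1295,.087,84.3)
E
```

```text
clock: 2.45
ee_pos: [0.4922, 0.1327, 0.1196]
tcp_rot: [-2.323, -2.114, 0.002]
wrist_force: [0.1, -0.2, 0.5]
finger_gap: 0.0854
offset [-3.2, 1.5, 33.5] angular [0.0, -0.0, 0.005] curyaw 84.6
```

View pics/w2.png

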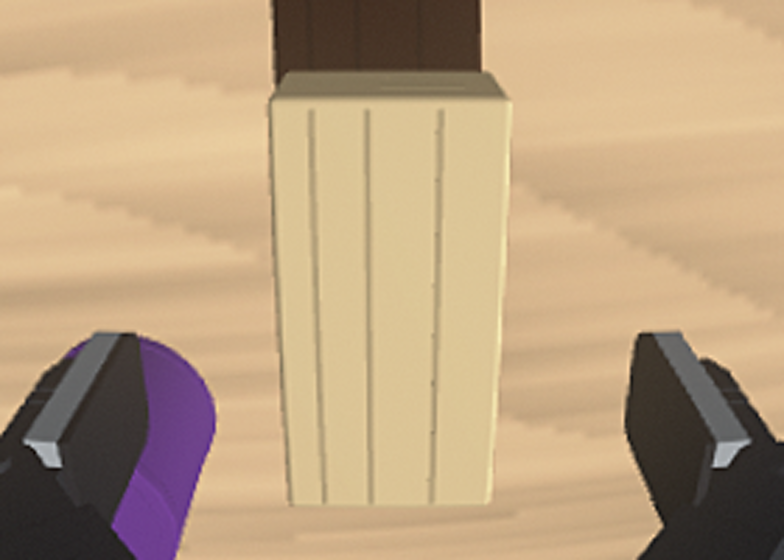

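Run:
```python
from meas import *
c=arm.camera("wrist")
rect(c,[[270,98],[512,100],[491,503],[291,504]],.09,(180,130),2.8,"ash")
s=arm.read_state();print(s["ee_pos"],s["qd"].round(4)); go(.494,.1295,.087,84.3)
```

```text
ash c [493.5 132.2] ang -5.26 L 89.8 W 43.8 [[447.0, 115.0], [451.0, 158.0], [540.0, 150.0], [536.0, 106.0]]
[0.49316947 0.13283245 0.12094775] [ 0.0021 -0.0086  0.0038 -0.0058 -0.     -0.0019  0.0024]
offset [-3.3, 1.1, 33.9] angular [0.001, -0.001, 0.005] curyaw 84.6
```

```bash
python3 -m creep '[{"offset":[0,0,15],"angular":[0,0,0]},{"offset":[0,0,27],"angular":[0,0,0]},{"offset":[0,0,33],"angular":[0,0,0]},{"offset":[0,0,33],"angular":[0,0,0]},{"offset":[0,0,33],"angular":[0,0,0]}]'; python3 -m creep '[{"offset":[0,0,0],"angular":[0,0,0]},{"offset":[0,0,0],"angular":[0,0,0]},{"offset":[0,0,0],"angular":[0,0,0]},{"offset":[0,0,0],"angular":[0,0,0]},{"offset":[0,0,0],"angular":[0,0,0]},{"offset":[0,0,0],"angular":[0,0,0]}]' 0
python3 - <<'E'
from h import *
c=arm.camera("wrist"); save(c,"w3.png",(180,100,460,330),2.5)
c=arm.camera("side"); save(c,"d3.png",(220,130,360,250),5)
E
```

```text
clock: 3.18
ee_pos: [0.493, 0.1324, 0.0872]
tcp_rot: [2.324, 2.114, 0.001]
wrist_force: [0.4, 0.1, -0.7]
finger_gap: 0.0855
clock: 3.92
ee_pos: [0.4932, 0.1325, 0.0874]
tcp_rot: [2.324, 2.114, 0.001]
wrist_force: [-0.6, -0.3, 6.1]
finger_gap: 0.0432
```

View pics/w3.png

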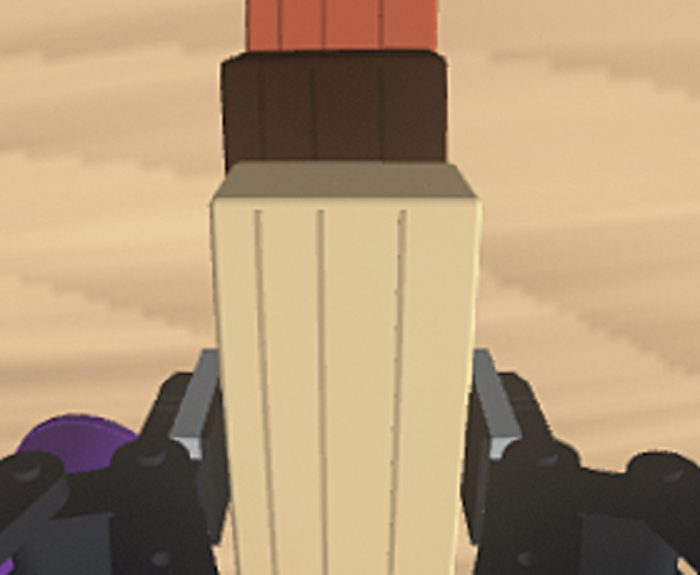

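View pics/d3.png

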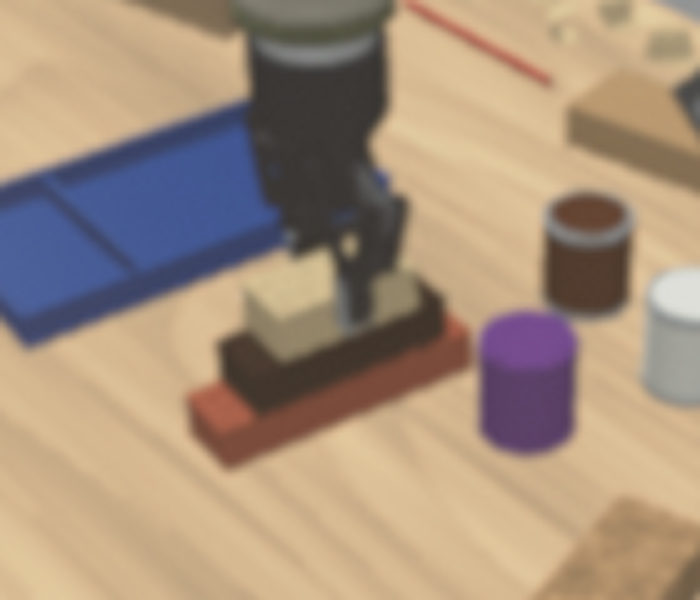

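```bash
python3 -m creep '[{"offset":[0,0,-5],"angular":[0,0,0]},{"offset":[0,0,-15],"angular":[0,0,0]},{"offset":[0,0,-30],"angular":[0,0,0]},{"offset":[0,0,-50],"angular":[0,0,0]},{"offset":[0,0,-50],"angular":[0,0,0]}]'
python3 - <<'E'
from h import *
c=arm.camera("wrist"); save(c,"w4.png",(180,60,460,330),2.2)
c=arm.camera("side"); save(c,"d4.png",(220,130,360,250),5)
go(.447,.01,.137,84.3)
E
```

```text
clock: 4.65
ee_pos: [0.4939, 0.1327, 0.1389]
tcp_rot: [2.324, 2.113, 0.005]
wrist_force: [-0.6, -0.4, -1.4]
finger_gap: 0.0431
offset [-126.2, -34.0, -0.0] angular [0.0, -0.0, 0.005] curyaw 84.6
```

View pics/d4.png

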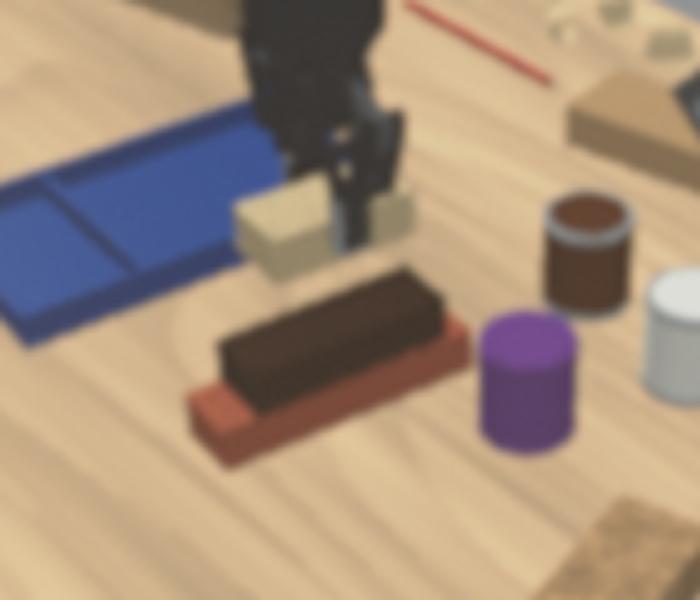

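Ash is lifted at (325,225) in the crop and the walnut stays put. I'll carry the ash to the free bench.

```bash
python3 -m creep '[{"offset":[-15,-4,0],"angular":[0,0,0]},{"offset":[-40,-10,0],"angular":[0,0,0]},{"offset":[-70,-19,0],"angular":[0,0,0]},{"offset":[-100,-27,0],"angular":[0,0,0]},{"offset":[-120,-32,0],"angular":[0,0,0]},{"offset":[-126,-34,0],"angular":[0,0,0]},{"offset":[-126,-34,0],"angular":[0,0,0]}]'
python3 - <<'E'
from h import *
c=arm.camera("side"); save(c,"d5.png",(220,130,420,280),4)
go(.447,.01,.028,84.3)
E
```

```text
clock: 5.62
ee_pos: [0.4471, 0.0103, 0.137]
tcp_rot: [-2.324, -2.113, -0.001]
wrist_force: [-0.1, 0.7, -1.3]
finger_gap: 0.0429
offset [-0.8, -0.2, 109.0] angular [0.0, -0.0, 0.005] curyaw 84.6
```

View pics/d5.png

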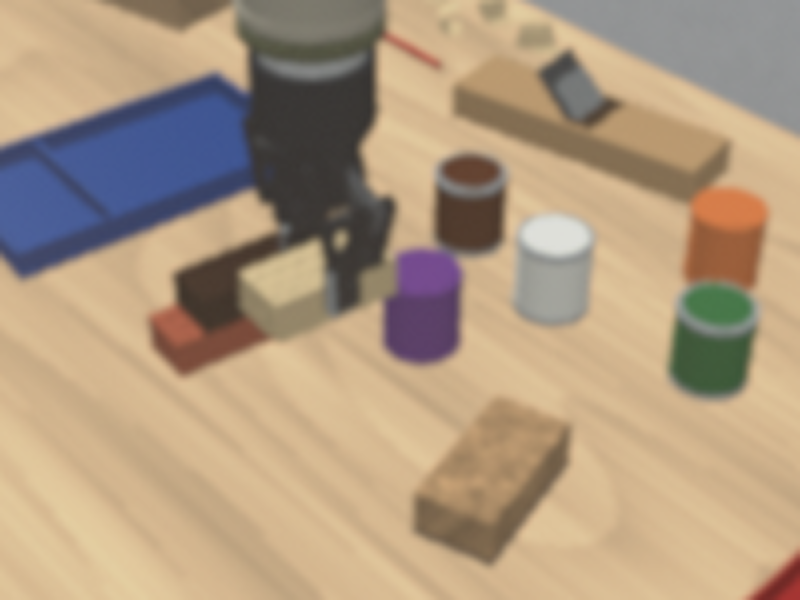

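```bash
python3 -m creep '[{"offset":[0,0,15],"angular":[0,0,0]},{"offset":[0,0,40],"angular":[0,0,0]},{"offset":[0,0,70],"angular":[0,0,0]},{"offset":[0,0,90],"angular":[0,0,0]},{"offset":[0,0,100],"angular":[0,0,0]},{"offset":[0,0,105],"angular":[0,0,0]},{"offset":[0,0,108],"angular":[0,0,0]},{"offset":[0,0,109],"angular":[0,0,0]},{"offset":[0,0,109],"angular":[0,0,0]}]'
```

```text
clock: 6.8
ee_pos: [0.4473, 0.0102, 0.0283]
tcp_rot: [2.324, 2.114, 0.001]
wrist_force: [-0.6, -0.3, -1.0]
finger_gap: 0.0425
```

```bash
python3 -m creep '[{"offset":[0,0,1],"angular":[0,0,0]},{"offset":[0,0,2],"angular":[0,0,0]}]'; python3 -m creep '[{"offset":[0,0,0.5],"angular":[0,0,0]},{"offset":[0,0,0.5],"angular":[0,0,0]}]'
```

```text
clock: 7.05
ee_pos: [0.4474, 0.0102, 0.0273]
tcp_rot: [-2.324, -2.113, -0.001]
wrist_force: [-15.1, -0.5, 40.3]
finger_gap: 0.0427
clock: 7.3
ee_pos: [0.4474, 0.0102, 0.0273]
tcp_rot: [-2.323, -2.113, -0.001]
wrist_force: [-14.4, -1.0, 36.9]
finger_gap: 0.0431
```

```bash
python3 -m creep '[{"offset":[0,0,-1.7],"angular":[0,0,0]},{"offset":[0,0,-1.7],"angular":[0,0,0]}]'; python3 -m creep '[{"offset":[0,0,0],"angular":[0,0,0]},{"offset":[0,0,0],"angular":[0,0,0]},{"offset":[0,0,0],"angular":[0,0,0]},{"offset":[0,0,0],"angular":[0,0,0]},{"offset":[0,0,-10],"angular":[0,0,0]},{"offset":[0,0,-40],"angular":[0,0,0]},{"offset":[0,0,-90],"angular":[0,0,0]},{"offset":[0,0,-100],"angular":[0,0,0]},{"offset":[0,0,-100],"angular":[0,0,0]}]' 1
python3 - <<'E'
from h import *
c=arm.camera("wrist"); save(c,"w6.png",(180,60,460,330),2.2)
go(.492,.1275,.15,85)
E
```

```text
clock: 7.55
ee_pos: [0.4473, 0.0102, 0.0274]
tcp_rot: [2.324, 2.114, 0.001]
wrist_force: [-1.7, -0.1, 8.2]
finger_gap: 0.0429
clock: 8.68
ee_pos: [0.4474, 0.0104, 0.1278]
tcp_rot: [2.324, 2.114, 0.003]
wrist_force: [-0.7, 0.3, 0.1]
finger_gap: 0.0855
offset [121.0, 33.9, -23.1] angular [-0.0, -0.0, -0.007] curyaw 84.6
```

View pics/w6.png

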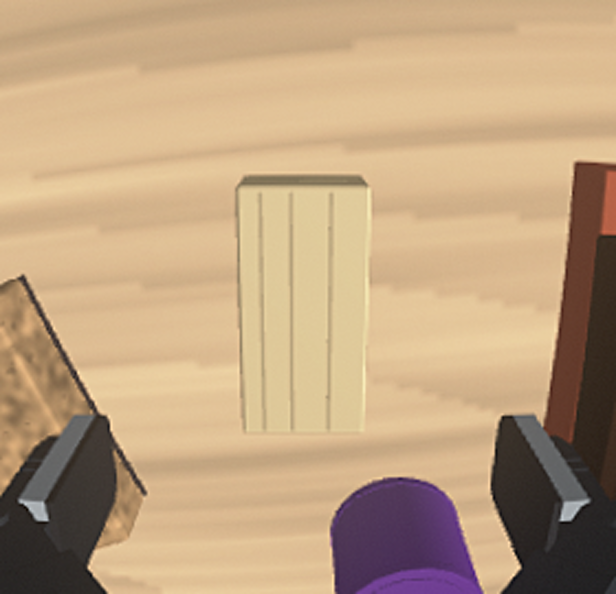

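Ash lies flat and free at (302,308) in the crop. Moving over the walnut.

```bash
python3 -m creep '[{"offset":[20,5,-10],"angular":[0,0,0]},{"offset":[60,16,-23],"angular":[0,0,0]},{"offset":[95,26,-23],"angular":[0,0,0]},{"offset":[115,32,-23],"angular":[0,0,0]},{"offset":[121,34,-23],"angular":[0,0,0]},{"offset":[121,34,-23],"angular":[0,0,0]},{"offset":[121,34,-23],"angular":[0,0,0]}]'
python3 - <<'E'
from h import *
c=arm.camera("wrist"); save(c,"w7.png",(180,60,460,330),2.2)
E
```

```text
clock: 9.6
ee_pos: [0.4921, 0.126, 0.15]
tcp_rot: [-2.326, -2.112, 0.001]
wrist_force: [-0.2, 0.2, 0.3]
finger_gap: 0.0855
```

View pics/w7.png

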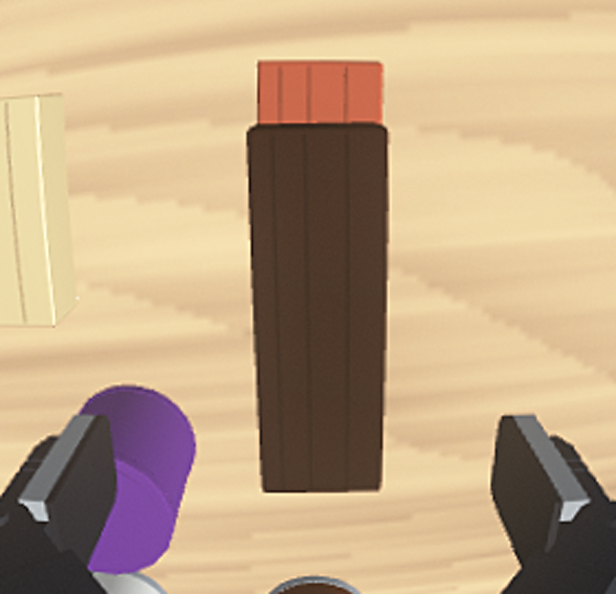

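Run:
```python
from meas import *
c=arm.camera("wrist")
w=rect(c,[[247,128],[388,128],[380,491],[263,492]],.06,(180,60),2.2,"walnut")
go(*(w.mean(0)/1000),.058,85.2)
```

```text
walnut c [492.7 130.2] ang -4.46 L 129.9 W 43.4 [[426.0, 114.0], [430.0, 157.0], [559.0, 147.0], [556.0, 104.0]]
offset [3.8, 0.2, 92.3] angular [-0.0, -0.0, -0.012] curyaw 84.5
```

```bash
python3 -m creep '[{"offset":[1,0,20],"angular":[0,0,-0.012]},{"offset":[3,0,50],"angular":[0,0,-0.012]},{"offset":[4,0,75],"angular":[0,0,-0.012]},{"offset":[4,0,87],"angular":[0,0,-0.012]},{"offset":[4,0,92],"angular":[0,0,-0.012]},{"offset":[4,0,92],"angular":[0,0,-0.012]},{"offset":[4,0,92],"angular":[0,0,-0.012]}]';  python3 -m creep '[{"offset":[0,0,0],"angular":[0,0,0]},{"offset":[0,0,0],"angular":[0,0,0]},{"offset":[0,0,0],"angular":[0,0,0]},{"offset":[0,0,0],"angular":[0,0,0]},{"offset":[0,0,0],"angular":[0,0,0]},{"offset":[0,0,0],"angular":[0,0,0]}]' 0;  python3 -m creep '[{"offset":[0,0,-5],"angular":[0,0,0]},{"offset":[0,0,-15],"angular":[0,0,0]},{"offset":[0,0,-30],"angular":[0,0,0]},{"offset":[0,0,-50],"angular":[0,0,0]},{"offset":[0,0,-60],"angular":[0,0,0]},{"offset":[0,0,-60],"angular":[0,0,0]}]'
python3 - <<'E'
from h import *
c=arm.camera("side"); save(c,"d8.png",(190,130,390,280),4)
t=np.radians(-3.6); x,y=np.array([.5183,.357])+.0425*np.array([np.cos(t),np.sin(t)])
print(x,y); go(x,y,.12,86.4)
E
```

```text
clock: 10.58
ee_pos: [0.4932, 0.1315, 0.059]
tcp_rot: [2.311, 2.127, 0.002]
wrist_force: [0.1, 0.4, -0.3]
finger_gap: 0.0852
clock: 11.32
ee_pos: [0.4931, 0.1315, 0.0587]
tcp_rot: [2.311, 2.127, 0.001]
wrist_force: [-1.2, 0.0, 6.0]
finger_gap: 0.0433
clock: 12.08
ee_pos: [0.4932, 0.1316, 0.1191]
tcp_rot: [2.311, 2.128, 0.003]
wrist_force: [-0.6, 0.5, -2.2]
finger_gap: 0.0428
0.5607161359582016 0.35433140292000415
offset [227.7, 49.4, -1.6] angular [0.0, -0.0, -0.02] curyaw 85.3
```

View pics/d8.png

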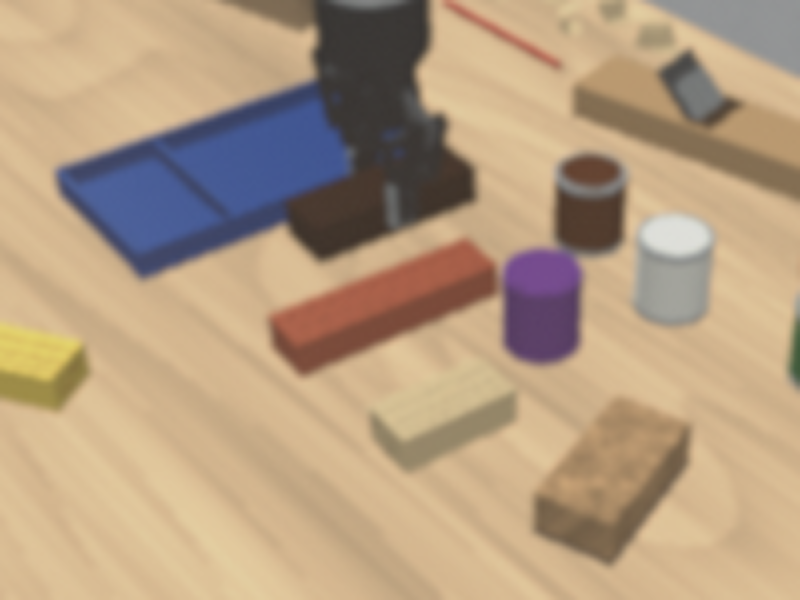

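```bash
python3 -m creep '[{"offset":[15,3,-10],"angular":[0,0,0]},{"offset":[40,9,-25],"angular":[0,0,0]},{"offset":[75,16,-40],"angular":[0,0,0]},{"offset":[110,24,-50],"angular":[0,0,-0.01]},{"offset":[145,31,-60],"angular":[0,0,-0.02]},{"offset":[180,39,-60],"angular":[0,0,-0.02]},{"offset":[207,45,-60],"angular":[0,0,-0.02]},{"offset":[222,48,-60],"angular":[0,0,-0.02]},{"offset":[228,49,-60],"angular":[0,0,-0.02]},{"offset":[228,49,-60],"angular":[0,0,-0.02]}]'
python3 - <<'E'
from h import *
c=arm.camera("wrist"); save(c,"w9.png")
print(arm.read_state()["ee_pos"])
E
```

```text
clock: 13.38
ee_pos: [0.5604, 0.3541, 0.1781]
tcp_rot: [2.29, 2.15, -0.001]
wrist_force: [0.4, 0.3, -1.1]
finger_gap: 0.0427
[0.56053397 0.35364439 0.17825103]
```

View pics/w9.png

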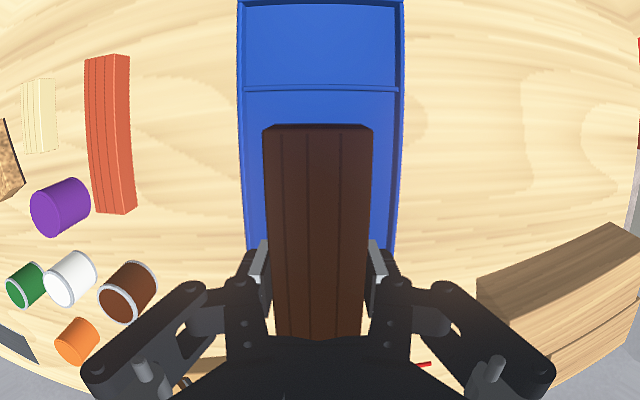

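Run:
```python
from h import *
c=arm.camera("wrist")
im=c["pixels"]; hsv=cv2.cvtColor(im,cv2.COLOR_RGB2HSV); H,S,V=[hsv[...,i].astype(int) for i in range(3)]
m=(H>100)&(H<130)&(S>90)
for v in (20,60,100,140,180,220):
    u=np.where(m[v])[0]; u=u[(u>200)&(u<430)]; a=onplane(c,[[u[0],v],[u[-1]+1,v]],.025,True)*1000; print(v,u[0],u[-1],a.round(1).tolist(),a.mean(0).round(1))
print(onplane(c,[[244,86],[394,90]],.023,True)*1000, onplane(c,[[320,1],[240,1],[400,1]],.025,True)*1000)
save(c,"w9z.png",(225,0,415,130),4)
```

```text
20 238 403 [[402.3, 290.6], [411.1, 438.6]] [406.7 364.6]
60 237 404 [[440.1, 287.6], [449.1, 436.7]] [444.6 362.2]
100 238 403 [[476.7, 285.8], [485.7, 434.0]] [481.2 359.9]
140 239 402 [[513.1, 283.1], [522.3, 432.1]] [517.7 357.6]
180 242 400 [[550.7, 281.4], [560.0, 430.1]] [555.4 355.8]
220 245 397 [[590.8, 278.9], [600.3, 427.9]] [595.5 353.4]
[[464.50932764 291.8635731 ]
 [476.53182284 425.51531638]] [[392.11592407 364.4773018 ]
 [383.71419538 293.20655973]
 [392.41143072 436.47992583]]
```

View pics/w9z.png

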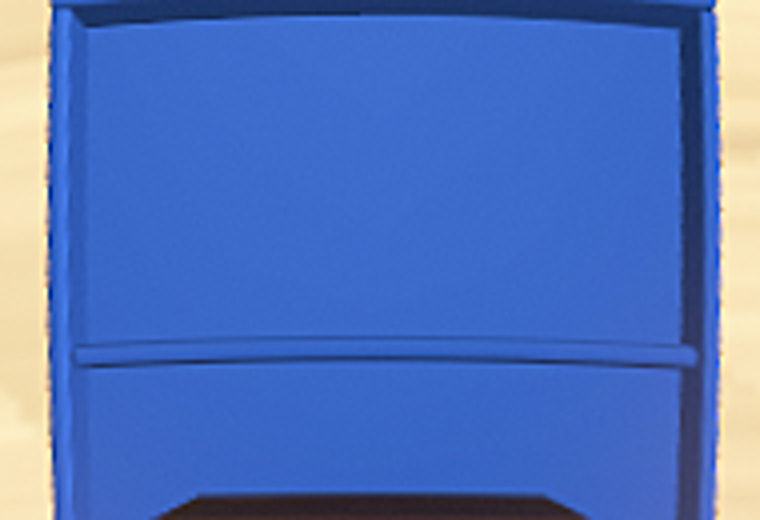

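```bash
python3 -m creep '[{"offset":[1,0,20],"angular":[0,0,0]},{"offset":[1,0,50],"angular":[0,0,0]},{"offset":[1,0,80],"angular":[0,0,0]},{"offset":[1,0,105],"angular":[0,0,0]},{"offset":[1,0,123],"angular":[0,0,0]},{"offset":[1,0,133],"angular":[0,0,0]},{"offset":[1,0,139],"angular":[0,0,0]},{"offset":[1,0,142],"angular":[0,0,0]},{"offset":[1,0,142.5],"angular":[0,0,0]}]'
```

```text
clock: 14.6
ee_pos: [0.5607, 0.3557, 0.0361]
tcp_rot: [-2.29, -2.151, -0.001]
wrist_force: [-0.6, -0.6, -0.9]
finger_gap: 0.0432
```

```bash
python3 -m creep '[{"offset":[0,0,0.7],"angular":[0,0,0]},{"offset":[0,0,1.4],"angular":[0,0,0]}]';python3 -m creep '[{"offset":[0,0,0.3],"angular":[0,0,0]},{"offset":[0,0,0.6],"angular":[0,0,0]}]'
```

```text
clock: 14.85
ee_pos: [0.5606, 0.3557, 0.0346]
tcp_rot: [-2.29, -2.151, -0.001]
wrist_force: [0.7, 0.4, -1.7]
finger_gap: 0.0428
clock: 15.1
ee_pos: [0.5605, 0.3556, 0.0338]
tcp_rot: [-2.29, -2.151, -0.0]
wrist_force: [-1.5, -0.3, 2.0]
finger_gap: 0.0426
```

```bash
python3 -m creep '[{"offset":[0,0,0],"angular":[0,0,0]},{"offset":[0,0,0],"angular":[0,0,0]},{"offset":[0,0,0],"angular":[0,0,0]},{"offset":[0,0,0],"angular":[0,0,0]},{"offset":[0,0,-10],"angular":[0,0,0]},{"offset":[0,0,-40],"angular":[0,0,0]},{"offset":[0,0,-80],"angular":[0,0,0]},{"offset":[0,0,-100],"angular":[0,0,0]},{"offset":[0,0,-100],"angular":[0,0,0]}]' 1
python3 - <<'E'
from h import *
c=arm.camera("wrist"); save(c,"w10.png",(200,0,440,330),1.8)
go(.447,.0102,.16,84.6)
E
```

```text
clock: 16.23
ee_pos: [0.5612, 0.356, 0.1355]
tcp_rot: [2.29, 2.151, 0.005]
wrist_force: [-0.8, 0.6, -0.3]
finger_gap: 0.0856
offset [-351.8, -91.6, -26.4] angular [0.0, -0.0, 0.032] curyaw 86.4
```

View pics/w10.png

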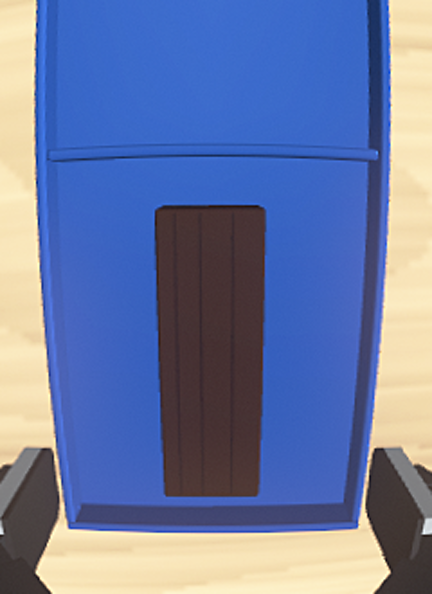

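```bash
python3 -m creep '[{"offset":[-20,-5,-10],"angular":[0,0,0.01]},{"offset":[-60,-18,-20],"angular":[0,0,0.02]},{"offset":[-105,-31,-26],"angular":[0,0,0.032]},{"offset":[-150,-45,-26],"angular":[0,0,0.032]},{"offset":[-190,-57,-26],"angular":[0,0,0.032]},{"offset":[-215,-64,-26],"angular":[0,0,0.032]},{"offset":[-228,-68,-26],"angular":[0,0,0.032]},{"offset":[-230,-69,-26],"angular":[0,0,0.032]},{"offset":[-230,-69,-26],"angular":[0,0,0.032]}]'
python3 - <<'E'
from h import *
c=arm.camera("wrist"); save(c,"w11.png",(180,40,440,330),2)
go(.447,.0102,.13,84.6)
E
```

```text
clock: 17.4
ee_pos: [0.4773, 0.1313, 0.1595]
tcp_rot: [-2.323, -2.115, 0.0]
wrist_force: [-0.1, -0.0, -0.4]
finger_gap: 0.0854
offset [-123.4, -18.8, 29.5] angular [-0.0, 0.0, 0.001] curyaw 84.6
```

View pics/w11.png

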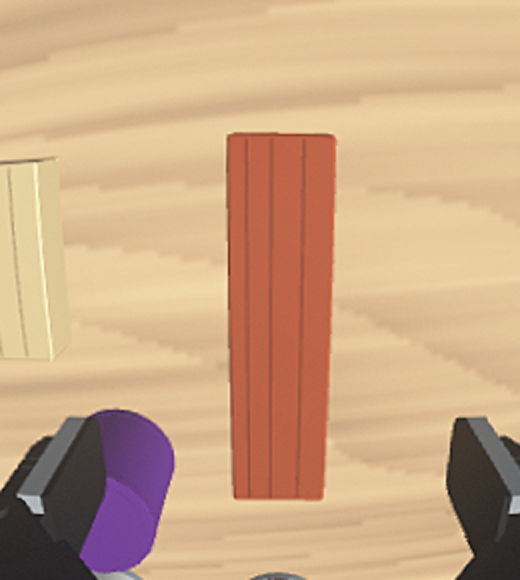

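```bash
python3 - <<'E'
from meas import *
c=arm.camera("wrist")
m=c["pixels"].astype(int); m=((m[...,0]>150)&(m[...,1]<125)).astype(np.uint8); 
k,l,st,ce=cv2.connectedComponentsWithStats(m); i=1+np.argmax(st[1:,4]); print(st[i])
rect(c,[[228,136],[336,136],[324,499],[234,498]],.03,(180,40),2,"cherry")
E
python3 -m creep '[{"offset":[-20,-3,10],"angular":[0,0,0]},{"offset":[-50,-8,20],"angular":[0,0,0]},{"offset":[-85,-14,30],"angular":[0,0,0]},{"offset":[-112,-18,30],"angular":[0,0,0]},{"offset":[-123,-19,30],"angular":[0,0,0]},{"offset":[-123,-19,30],"angular":[0,0,0]},{"offset":[-123,-19,30],"angular":[0,0,0]}]'
python3 - <<'E'
from h import *
c=arm.camera("wrist"); save(c,"w12.png",(180,60,460,330),2.2)
go(.447,.0102,.028,84.6)
E
```

```text
[ 293  106   55  184 9149]
cherry c [490.8 130.6] ang -5.64 L 169.1 W 43.6 [[405.0, 117.0], [409.0, 160.0], [577.0, 144.0], [573.0, 100.0]]
clock: 18.38
ee_pos: [0.4469, 0.0106, 0.1297]
tcp_rot: [2.323, 2.115, 0.001]
wrist_force: [-0.4, 0.2, -0.4]
finger_gap: 0.0854
offset [-0.4, 0.2, 101.7] angular [0.0, -0.0, 0.001] curyaw 84.7
```

View pics/w12.png

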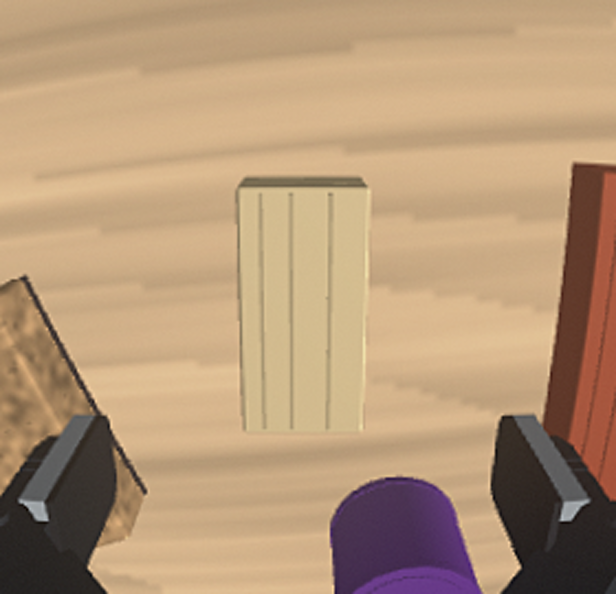

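```bash
python3 - <<'E'
from meas import *
c=arm.camera("wrist")
rect(c,[[238,186],[369,186],[364,431],[246,431]],.03,(180,60),2.2,"ash")
E
python3 -m creep '[{"offset":[0,0,20],"angular":[0,0,0]},{"offset":[0,0,50],"angular":[0,0,0]},{"offset":[0,0,75],"angular":[0,0,0]},{"offset":[0,0,92],"angular":[0,0,0]},{"offset":[0,0,100],"angular":[0,0,0]},{"offset":[0,0,101],"angular":[0,0,0]},{"offset":[0,0,101],"angular":[0,0,0]}]';  python3 -m creep '[{"offset":[0,0,0],"angular":[0,0,0]},{"offset":[0,0,0],"angular":[0,0,0]},{"offset":[0,0,0],"angular":[0,0,0]},{"offset":[0,0,0],"angular":[0,0,0]},{"offset":[0,0,0],"angular":[0,0,0]},{"offset":[0,0,0],"angular":[0,0,0]}]' 0;  python3 -m creep '[{"offset":[0,0,-5],"angular":[0,0,0]},{"offset":[0,0,-15],"angular":[0,0,0]},{"offset":[0,0,-35],"angular":[0,0,0]},{"offset":[0,0,-65],"angular":[0,0,0]},{"offset":[0,0,-85],"angular":[0,0,0]},{"offset":[0,0,-90],"angular":[0,0,0]},{"offset":[0,0,-90],"angular":[0,0,0]}]';  python3 - <<'E'
from h import *
c=arm.camera("wrist"); save(c,"w13.png",(180,60,460,330),2.2)
go(.491,.1303,.118,84.5)
E
```

```text
ash c [446.5   9.4] ang -4.96 L 89.7 W 43.2 [[400.0, -8.0], [404.0, 35.0], [493.0, 27.0], [489.0, -16.0]]
clock: 19.35
ee_pos: [0.4471, 0.0099, 0.0292]
tcp_rot: [2.324, 2.114, 0.001]
wrist_force: [0.5, 0.3, -0.9]
finger_gap: 0.0852
clock: 20.1
ee_pos: [0.447, 0.0098, 0.0292]
tcp_rot: [2.324, 2.114, 0.001]
wrist_force: [-2.7, -1.0, 7.3]
finger_gap: 0.0429
clock: 20.98
ee_pos: [0.4465, 0.0098, 0.1186]
tcp_rot: [-2.324, -2.114, -0.001]
wrist_force: [1.1, -0.9, -1.3]
finger_gap: 0.0429
offset [124.3, 33.1, 0.2] angular [-0.001, 0.0, 0.001] curyaw 84.6
```

View pics/w13.png

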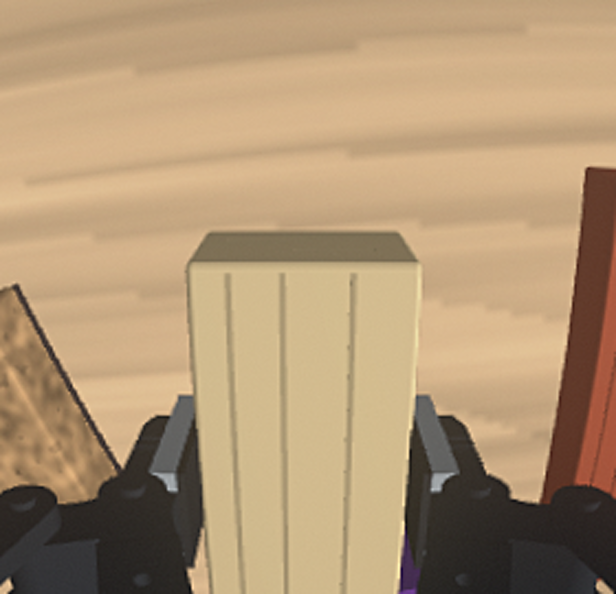

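```bash
python3 -m creep '[{"offset":[15,4,0],"angular":[0,0,0]},{"offset":[40,11,0],"angular":[0,0,0]},{"offset":[70,18,0],"angular":[0,0,0]},{"offset":[98,26,0],"angular":[0,0,0]},{"offset":[117,31,0],"angular":[0,0,0]},{"offset":[124.3,33.4,0],"angular":[0,0,0.002]},{"offset":[124.3,33.4,0],"angular":[0,0,0.002]},{"offset":[124.3,33.4,0],"angular":[0,0,0.002]}]';  python3 - <<'E'
from h import *
c=arm.camera("wrist"); save(c,"w14.png",(180,60,460,330),2.2)
go(.491,.1305,.061,84.5)
E
```

```text
clock: 22.02
ee_pos: [0.4915, 0.1292, 0.1187]
tcp_rot: [-2.328, -2.11, 0.0]
wrist_force: [0.1, -0.1, -0.4]
finger_gap: 0.043
offset [1.2, -0.6, 57.7] angular [-0.0, -0.0, -0.002] curyaw 84.4
```

View pics/w14.png

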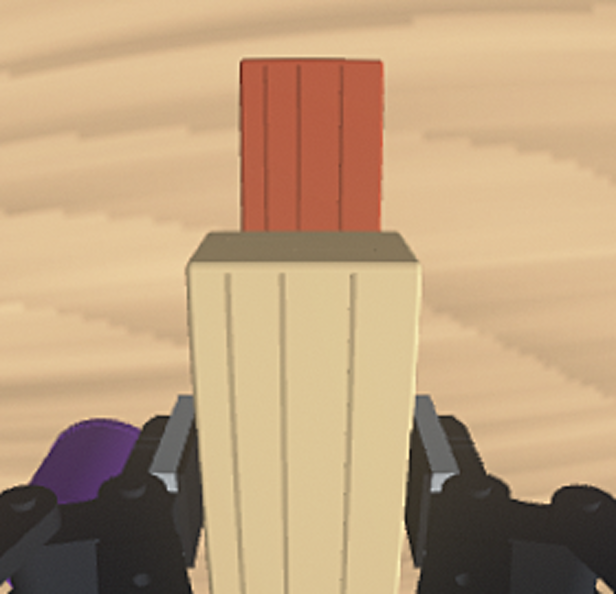

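Run:
```python
from h import *
c=arm.camera("wrist")
f=lambda p,z: onplane(c,np.array(p)/2.2+[180,60],z,True)*1000
a=f([[240,62],[383,62],[243,225],[381,225]],.03); print(a.round(1)); 
b=f([[188,263],[420,263],[209,590],[401,590]],.1195); print(b.round(1))
A=[(a[0]+a[1])/2,(a[2]+a[3])/2]; B=[(b[0]+b[1])/2,(b[2]+b[3])/2]
for Q in (A,B):
    d=Q[1]-Q[0]; s=d[1]/d[0]; print(Q, np.degrees(np.arctan(s)), "y at 491:",Q[0][1]+s*(491-Q[0][0]))
```

```text
[[404.6 116.9]
 [408.7 160.2]
 [455.4 112.2]
 [459.6 155.5]]
[[444.8 110.9]
 [448.9 153.6]
 [522.4 102.7]
 [526.7 147.2]]
[array([406.6813107 , 138.54556267]), array([457.53690865, 133.80984582])] -5.320089773561426 y at 491: 130.69373407716841
[array([446.84404912, 132.28153396]), array([524.54958031, 124.94439888])] -5.394007074588789 y at 491: 128.11222745885107
```

```bash
python3 -m creep '[{"offset":[1,0,12],"angular":[0,0,0]},{"offset":[1.8,0,28],"angular":[0,0,0]},{"offset":[1.8,0,42],"angular":[0,0,0]},{"offset":[1.8,0,51],"angular":[0,0,0]},{"offset":[1.8,0,56],"angular":[0,0,0]},{"offset":[1.8,0,58],"angular":[0,0,0]},{"offset":[1.8,0,58],"angular":[0,0,0]}]';  python3 -m creep '[{"offset":[0,0,0.5],"angular":[0,0,0]},{"offset":[0,0,0.9],"angular":[0,0,0]}]'
```

```text
clock: 23.0
ee_pos: [0.492, 0.1321, 0.0609]
tcp_rot: [2.326, 2.111, 0.001]
wrist_force: [0.2, 0.4, -1.3]
finger_gap: 0.0429
clock: 23.25
ee_pos: [0.492, 0.1321, 0.06]
tcp_rot: [2.326, 2.111, 0.001]
wrist_force: [0.7, -0.1, -0.9]
finger_gap: 0.0429
```

```bash
python3 -m creep '[{"offset":[0,0,0.4],"angular":[0,0,0]},{"offset":[0,0,0.7],"angular":[0,0,0]}]';  python3 - <<'E'
from h import *
c=arm.camera("wrist"); save(c,"w15.png",(180,60,460,330),2.2)
c=arm.camera("side"); save(c,"d15.png",(220,130,360,250),5)
E
```

```text
clock: 23.5
ee_pos: [0.4918, 0.1321, 0.0593]
tcp_rot: [-2.326, -2.111, -0.0]
wrist_force: [-1.4, -1.0, 4.6]
finger_gap: 0.0426
```

View pics/d15.png

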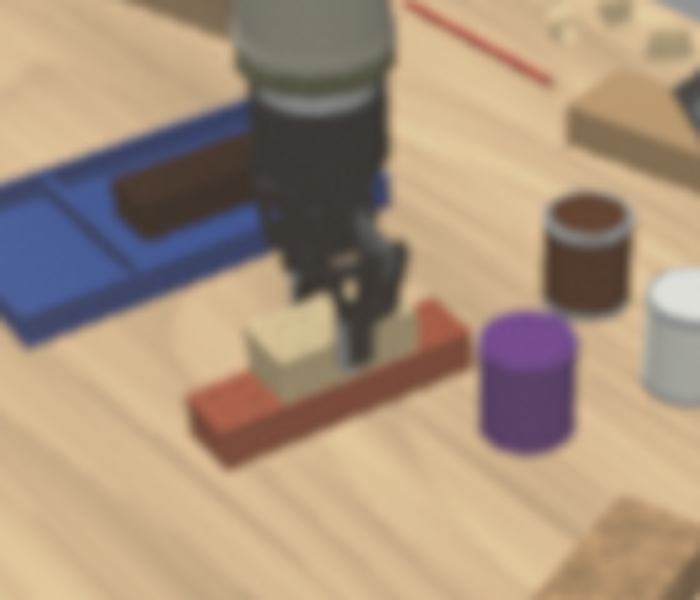

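View pics/w15.png

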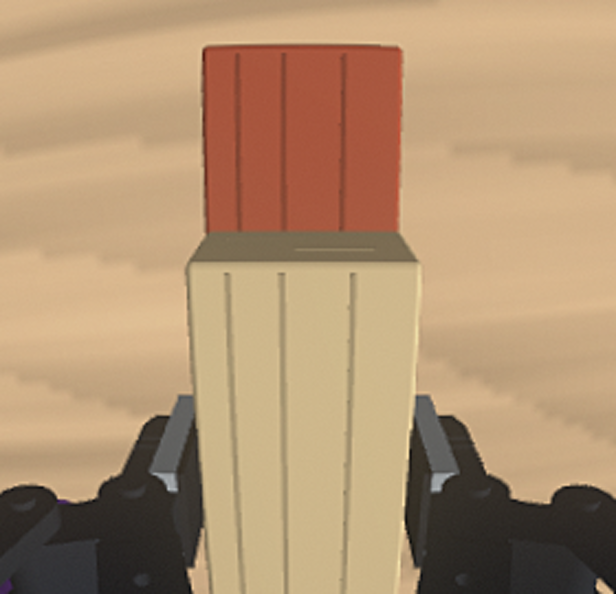

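Ash is in contact, and its front bottom edge (207–401) lines up with the cherry edges (206–400). Releasing.

```bash
python3 -m creep '[{"offset":[0,0,0],"angular":[0,0,0]},{"offset":[0,0,0],"angular":[0,0,0]},{"offset":[0,0,0],"angular":[0,0,0]},{"offset":[0,0,0],"angular":[0,0,0]},{"offset":[0,0,-10],"angular":[0,0,0]},{"offset":[0,0,-40],"angular":[0,0,0]},{"offset":[0,0,-80],"angular":[0,0,0]},{"offset":[0,0,-100],"angular":[0,0,0]},{"offset":[0,0,-100],"angular":[0,0,0]}]' 1
python3 - <<'E'
from h import *
c=arm.camera("wrist"); save(c,"w16.png",(180,60,460,330),2.2)
go(.675,.112,.16,88)
E
```

```text
clock: 24.72
ee_pos: [0.4928, 0.1324, 0.161]
tcp_rot: [2.326, 2.111, 0.006]
wrist_force: [-1.0, -0.4, -0.3]
finger_gap: 0.0853
offset [-2.4, 184.1, -0.2] angular [0.001, -0.001, -0.062] curyaw 84.5
```

View pics/w16.png

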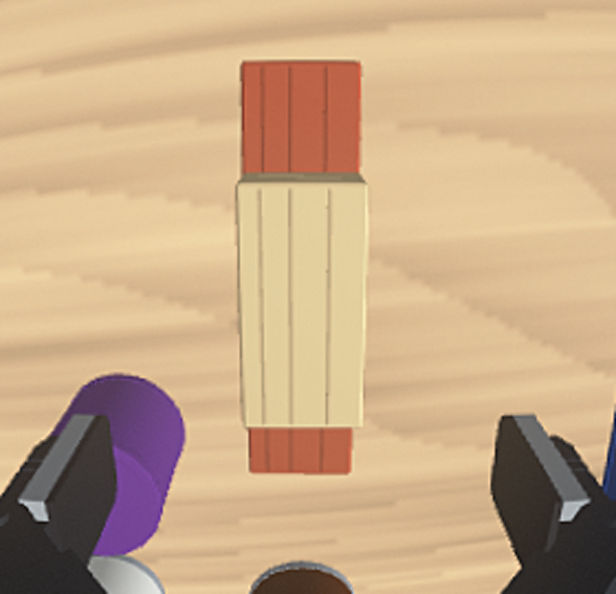

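Ash sits flat, centred and in line on the cherry. Now the brown tin.

```bash
python3 -m creep '[{"offset":[0,20,0],"angular":[0,0,-0.01]},{"offset":[0,60,0],"angular":[0,0,-0.03]},{"offset":[-1,105,0],"angular":[0,0,-0.062]},{"offset":[-2,145,0],"angular":[0,0,-0.062]},{"offset":[-2,172,0],"angular":[0,0,-0.062]},{"offset":[-2.4,184,0],"angular":[0,0,-0.062]},{"offset":[-2.4,184,0],"angular":[0,0,-0.062]},{"offset":[-2.4,184,0],"angular":[0,0,-0.062]}]'
python3 - <<'E'
from h import *
c=arm.camera("wrist"); save(c,"w17.png",(120,60,500,340),2)
im=c["pixels"]; hsv=cv2.cvtColor(im,cv2.COLOR_RGB2HSV); H,S,V=[hsv[...,i].astype(int) for i in range(3)]
print(arm.read_state()["ee_pos"])
E
```

```text
clock: 25.78
ee_pos: [0.6739, 0.1122, 0.1589]
tcp_rot: [-2.259, -2.182, 0.001]
wrist_force: [0.4, 0.4, -0.1]
finger_gap: 0.0854
[0.6739199  0.11226268 0.15915759]
```

View pics/w17.png

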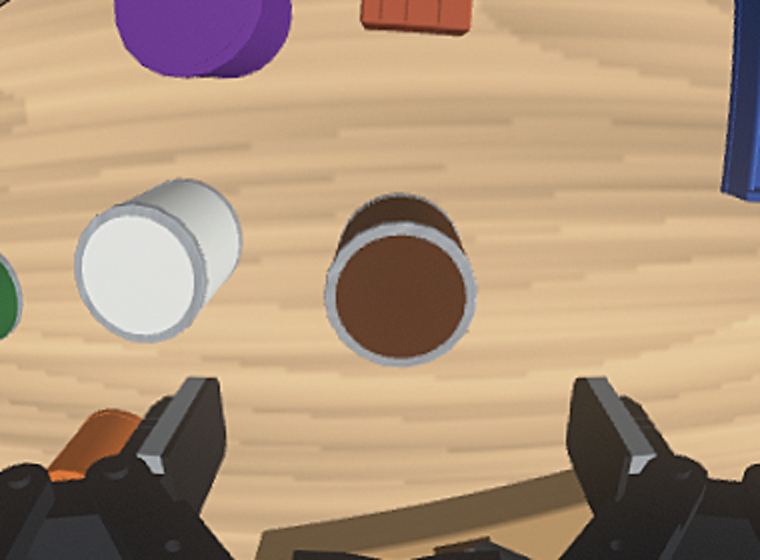

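Run:
```python
from h import *
c=arm.camera("wrist")
f=lambda p,z: onplane(c,np.array(p)/2+[120,60],z,True)*1000
for n,p in (("brown",[[325,293],[476,290],[398,366],[402,222]]),("white",[[75,265],[206,275],[140,341],[148,205]])):
    w=f(p,.062); print(n,w.round(1).tolist(), w.mean(0).round(1), cv2.minEnclosingCircle(w.astype(np.float32)))
go(.6775,.112,.045,87)
```

```text
brown [[674.0, 84.1], [674.7, 140.9], [705.2, 110.5], [647.7, 113.9]] [675.4 112.3] ((676.4857788085938, 112.19586181640625), 28.788188934326172)
white [[659.3, -19.1], [665.4, 38.3], [692.7, 5.2], [636.8, 17.9]] [663.6  10.6] ((664.137451171875, 9.407744407653809), 28.89798355102539)
offset [-0.2, 3.5, 114.3] angular [-0.0, -0.001, 0.018] curyaw 88.0
```

```bash
python3 -m creep '[{"offset":[0,1,20],"angular":[0,0,0]},{"offset":[0,2,50],"angular":[0,0,0]},{"offset":[0,2.4,80],"angular":[0,0,0]},{"offset":[0,2.4,102],"angular":[0,0,0]},{"offset":[0,2.4,112],"angular":[0,0,0]},{"offset":[0,2.4,114],"angular":[0,0,0]},{"offset":[0,2.4,114],"angular":[0,0,0]}]';  python3 -m creep '[{"offset":[0,0,0],"angular":[0,0,0]},{"offset":[0,0,0],"angular":[0,0,0]},{"offset":[0,0,0],"angular":[0,0,0]},{"offset":[0,0,0],"angular":[0,0,0]},{"offset":[0,0,0],"angular":[0,0,0]}]' 0
python3 - <<'E'
from h import *
c=arm.camera("wrist"); save(c,"w18.png",(120,60,500,340),2)
E
```

```text
clock: 26.75
ee_pos: [0.6777, 0.1118, 0.046]
tcp_rot: [2.259, 2.182, 0.002]
wrist_force: [0.5, -0.1, 1.0]
finger_gap: 0.0854
clock: 27.38
ee_pos: [0.6778, 0.112, 0.0463]
tcp_rot: [2.259, 2.182, 0.003]
wrist_force: [-1.1, 0.2, 6.7]
finger_gap: 0.0569
```

View pics/w18.png

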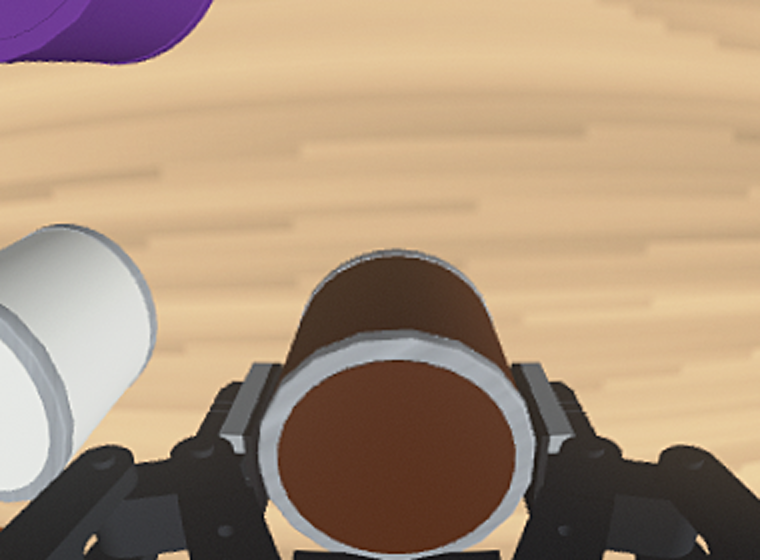

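```bash
python3 -m creep '[{"offset":[0,0,-5],"angular":[0,0,0]},{"offset":[0,0,-18],"angular":[0,0,0]},{"offset":[0,0,-40],"angular":[0,0,0]},{"offset":[0,0,-65],"angular":[0,0,0]},{"offset":[0,0,-80],"angular":[0,0,0]},{"offset":[0,0,-80],"angular":[0,0,0]}]';  python3 - <<'E'
from h import *
c=arm.camera("side"); save(c,"d19.png",(190,100,390,250),3)
go(.4282,.363,.126,86.5)
E
```

```text
clock: 28.18
ee_pos: [0.6779, 0.1119, 0.1269]
tcp_rot: [2.259, 2.182, 0.004]
wrist_force: [-0.2, -0.9, -2.5]
finger_gap: 0.0568
offset [242.4, -257.6, -0.6] angular [0.001, -0.0, 0.026] curyaw 88.0
```

View pics/d19.png

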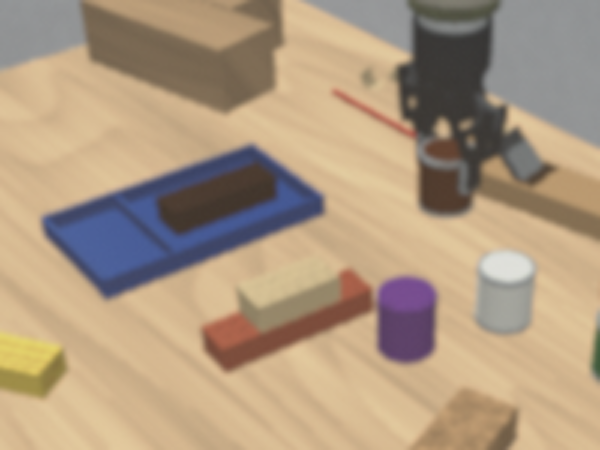

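```bash
python3 -m creep '[{"offset":[8,-9,0],"angular":[0,0,0]},{"offset":[28,-30,0],"angular":[0,0,0]},{"offset":[58,-62,0],"angular":[0,0,0]},{"offset":[90,-96,0],"angular":[0,0,0.01]},{"offset":[122,-130,0],"angular":[0,0,0.02]},{"offset":[154,-164,0],"angular":[0,0,0.026]},{"offset":[186,-198,0],"angular":[0,0,0.026]},{"offset":[214,-227,0],"angular":[0,0,0.026]},{"offset":[234,-248,0],"angular":[0,0,0.026]},{"offset":[242.4,-257.6,0],"angular":[0,0,0.026]}]'; python3 -m creep '[{"offset":[0,0,0],"angular":[0,0,0]},{"offset":[0,0,0],"angular":[0,0,0]}]';  python3 - <<'E'
from h import *
c=arm.camera("wrist"); save(c,"w20.png")
go(.4282,.363,.0525,86.5)
E
```

```text
clock: 29.48
ee_pos: [0.4258, 0.3644, 0.1244]
tcp_rot: [-2.284, -2.156, 0.002]
wrist_force: [0.6, -1.1, -1.1]
finger_gap: 0.057
clock: 29.72
ee_pos: [0.4291, 0.3617, 0.125]
tcp_rot: [2.289, 2.15, -0.0]
wrist_force: [0.0, -0.7, -1.6]
finger_gap: 0.0567
offset [1.3, -1.1, 72.5] angular [0.0, 0.0, -0.002] curyaw 86.4
```

View pics/w20.png

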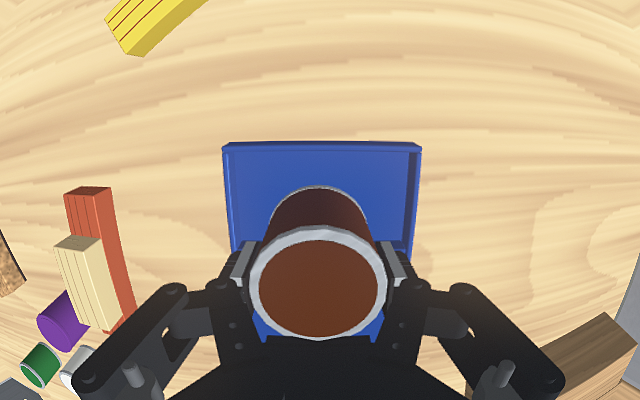

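```bash
python3 - <<'E'
from h import *
c=arm.camera("wrist")
print((onplane(c,[[320,143],[223,148],[421,149],[229,200],[419,200]],.025,True)*1000).round(1).tolist())
E
python3 -m creep '[{"offset":[1,-1,12],"angular":[0,0,0]},{"offset":[1,-1,30],"angular":[0,0,0]},{"offset":[1,-1,48],"angular":[0,0,0]},{"offset":[1,-1,60],"angular":[0,0,0]},{"offset":[1,-1,68],"angular":[0,0,0]},{"offset":[1,-1,71.5],"angular":[0,0,0]},{"offset":[1,-1,72],"angular":[0,0,0]}]';python3 -m creep '[{"offset":[0,0,0.4],"angular":[0,0,0]},{"offset":[0,0,0.8],"angular":[0,0,0]}]'
```

```text
[[383.1, 364.5], [381.1, 292.3], [390.9, 439.8], [421.8, 291.5], [431.0, 439.1]]
clock: 30.7
ee_pos: [0.4273, 0.3642, 0.0532]
tcp_rot: [-2.288, -2.153, -0.001]
wrist_force: [0.3, -0.2, -3.0]
finger_gap: 0.0562
clock: 30.95
ee_pos: [0.4273, 0.3642, 0.0527]
tcp_rot: [-2.288, -2.153, -0.001]
wrist_force: [-0.4, 0.1, -1.9]
finger_gap: 0.057
```

```bash
python3 -m creep '[{"offset":[0,0,0.4],"angular":[0,0,0]},{"offset":[0,0,0.8],"angular":[0,0,0]}]';python3 -m creep '[{"offset":[0,0,0.3],"angular":[0,0,0]},{"offset":[0,0,0.6],"angular":[0,0,0]}]'
```

```text
clock: 31.2
ee_pos: [0.4272, 0.3641, 0.0516]
tcp_rot: [-2.288, -2.153, -0.0]
wrist_force: [-0.0, -0.3, -2.3]
finger_gap: 0.0567
clock: 31.45
ee_pos: [0.4272, 0.3641, 0.0512]
tcp_rot: [-2.288, -2.153, -0.0]
wrist_force: [-2.9, -1.8, 5.8]
finger_gap: 0.0567
```

Contact. Releasing, then on to the cork.

```bash
python3 -m creep '[{"offset":[0,0,0],"angular":[0,0,0]},{"offset":[0,0,0],"angular":[0,0,0]},{"offset":[0,0,0],"angular":[0,0,0]},{"offset":[0,0,-1],"angular":[0,0,0]},{"offset":[0,0,-10],"angular":[0,0,0]},{"offset":[0,0,-40],"angular":[0,0,0]},{"offset":[0,0,-80],"angular":[0,0,0]},{"offset":[0,0,-110],"angular":[0,0,0]},{"offset":[0,0,-110],"angular":[0,0,0]}]' 1
python3 - <<'E'
from h import *
c=arm.camera("wrist"); save(c,"w21.png",(180,60,460,360),2)
go(.482,-.115,.17,106.5)
E
```

```text
clock: 32.58
ee_pos: [0.4284, 0.365, 0.164]
tcp_rot: [-2.288, -2.152, -0.008]
wrist_force: [0.5, 0.1, 1.1]
finger_gap: 0.0855
offset [-475.3, 83.5, -8.7] angular [0.002, -0.002, -0.349] curyaw 86.5
```

View pics/w21.png

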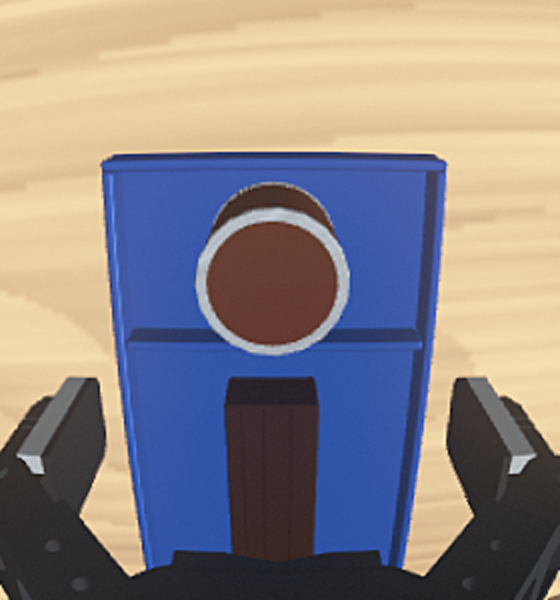

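The brown tin stands upright in the small compartment. Moving above the cork.

```bash
python3 -m creep '[{"offset":[-25,4,-5],"angular":[0,0,-0.02]},{"offset":[-75,13,-9],"angular":[0,0,-0.06]},{"offset":[-130,23,-9],"angular":[0,0,-0.1]},{"offset":[-185,33,-9],"angular":[0,0,-0.15]},{"offset":[-240,42,-9],"angular":[0,0,-0.2]},{"offset":[-295,52,-9],"angular":[0,0,-0.25]},{"offset":[-350,62,-9],"angular":[0,0,-0.3]},{"offset":[-400,71,-9],"angular":[0,0,-0.349]},{"offset":[-445,78,-9],"angular":[0,0,-0.349]},{"offset":[-475,83,-9],"angular":[0,0,-0.349]}]'; python3 -m creep '[{"offset":[0,0,0],"angular":[0,0,0]},{"offset":[0,0,0],"angular":[0,0,0]}]'
python3 - <<'E'
from h import *
c=arm.camera("wrist"); save(c,"w22.png",(180,80,460,330),2.3)
E
```

```text
clock: 33.88
ee_pos: [0.4804, -0.1173, 0.1693]
tcp_rot: [-1.881, -2.515, 0.001]
wrist_force: [-0.8, 0.8, -0.5]
finger_gap: 0.0855
clock: 34.12
ee_pos: [0.4808, -0.1143, 0.1693]
tcp_rot: [-1.878, -2.517, 0.001]
wrist_force: [-0.3, -0.2, 0.5]
finger_gap: 0.0854
```

View pics/w22.png

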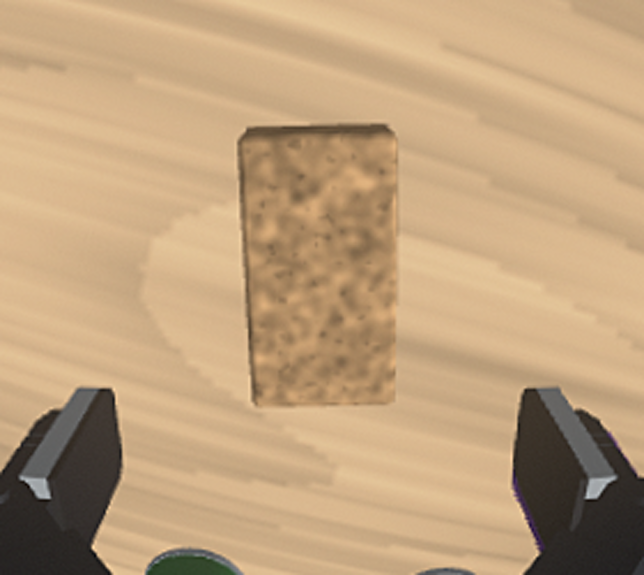

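Run:
```python
from meas import *
c=arm.camera("wrist")
w=rect(c,[[244,140],[397,138],[395,403],[257,404]],.036,(180,80),2.3,"cork")
go(*(w.mean(0)/1000),.032,90+15)
```

```text
cork c [ 488.7 -110.7] ang 17.92 L 106.4 W 55.6 [[446.0, -153.0], [430.0, -101.0], [531.0, -68.0], [547.0, -121.0]]
offset [0.8, 8.3, 137.5] angular [-0.001, -0.001, 0.028] curyaw 106.6
```

```bash
python3 -m creep '[{"offset":[0,2,25],"angular":[0,0,-0.012]},{"offset":[1,5,60],"angular":[0,0,-0.012]},{"offset":[1,8,95],"angular":[0,0,-0.012]},{"offset":[1,8,120],"angular":[0,0,-0.012]},{"offset":[1,8,132],"angular":[0,0,-0.012]},{"offset":[1,8,137],"angular":[0,0,-0.012]},{"offset":[1,8,137],"angular":[0,0,-0.012]}]';  python3 -m creep '[{"offset":[0,0,0],"angular":[0,0,0]},{"offset":[0,0,0],"angular":[0,0,0]},{"offset":[0,0,0],"angular":[0,0,0]},{"offset":[0,0,0],"angular":[0,0,0]},{"offset":[0,0,0],"angular":[0,0,0]}]' 0;  python3 -m creep '[{"offset":[0,0,-5],"angular":[0,0,0]},{"offset":[0,0,-18],"angular":[0,0,0]},{"offset":[0,0,-40],"angular":[0,0,0]},{"offset":[0,0,-70],"angular":[0,0,0]},{"offset":[0,0,-100],"angular":[0,0,0]},{"offset":[0,0,-120],"angular":[0,0,0]},{"offset":[0,0,-120],"angular":[0,0,0]}]'
python3 - <<'E'
from h import *
c=arm.camera("wrist"); save(c,"w23.png",(180,80,460,330),2.3)
t=np.radians(4); x,y=np.array([.510,-.362])+.0425*np.array([np.cos(t),np.sin(t)])
print(x,y);go(x,y,.2,94)
E
```

```text
clock: 35.1
ee_pos: [0.4889, -0.1117, 0.0333]
tcp_rot: [1.864, 2.529, 0.001]
wrist_force: [-0.5, 0.1, 0.2]
finger_gap: 0.0854
clock: 35.72
ee_pos: [0.4892, -0.1118, 0.0338]
tcp_rot: [1.864, 2.528, 0.002]
wrist_force: [-2.2, 1.0, 8.5]
finger_gap: 0.0568
clock: 36.6
ee_pos: [0.4894, -0.112, 0.1547]
tcp_rot: [1.863, 2.527, 0.004]
wrist_force: [0.6, -0.5, -0.9]
finger_gap: 0.0565
0.5523964721360426 -0.35903534986587465
offset [-255.0, -12.3, -46.6] angular [0.002, -0.0, 0.231] curyaw 107.2
```

View pics/w23.png

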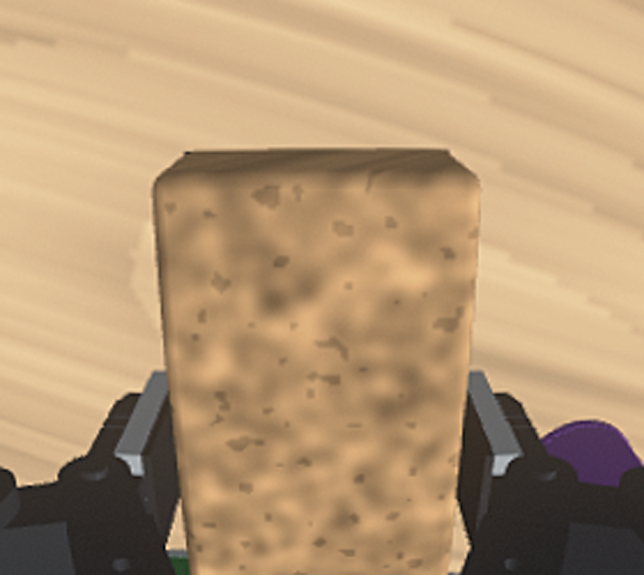

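Cork is gripped and aligned. Carrying it above the red tray.

```bash
python3 -m creep '[{"offset":[-10,0,-8],"angular":[0,0,0.01]},{"offset":[-32,-1,-22],"angular":[0,0,0.03]},{"offset":[-65,-3,-36],"angular":[0,0,0.06]},{"offset":[-100,-5,-46],"angular":[0,0,0.1]},{"offset":[-135,-6,-46],"angular":[0,0,0.14]},{"offset":[-170,-8,-46],"angular":[0,0,0.18]},{"offset":[-205,-10,-46],"angular":[0,0,0.22]},{"offset":[-233,-11,-46],"angular":[0,0,0.231]},{"offset":[-250,-12,-46],"angular":[0,0,0.231]},{"offset":[-255,-12,-46],"angular":[0,0,0.231]}]'; python3 -m creep '[{"offset":[0,0,0],"angular":[0,0,0]},{"offset":[0,0,0],"angular":[0,0,0]}]'
python3 - <<'E'
from h import *
c=arm.camera("wrist"); save(c,"w24.png")
im=c["pixels"]; hsv=cv2.cvtColor(im,cv2.COLOR_RGB2HSV); H,S,V=[hsv[...,i].astype(int) for i in range(3)]
m=((H<6)|(H>174))&(S>140)&(V>50)
for v in (20,60,100,140,180,220):
    u=np.where(m[v])[0]; u=u[(u>190)&(u<440)]; a=onplane(c,[[u[0],v],[u[-1]+1,v]],.025,True)*1000; print(v,u[0],u[-1],a.round(1).tolist(),a.mean(0).round(1))
E
```

```text
clock: 37.9
ee_pos: [0.5517, -0.3608, 0.1981]
tcp_rot: [-2.145, -2.294, 0.003]
wrist_force: [0.7, 0.4, -1.1]
finger_gap: 0.0571
clock: 38.15
ee_pos: [0.5527, -0.3582, 0.1988]
tcp_rot: [-2.142, -2.298, -0.001]
wrist_force: [-0.5, 0.6, -0.2]
finger_gap: 0.0568
20 238 393 [[398.5, -447.3], [388.4, -298.4]] [ 393.5 -372.9]
60 238 394 [[439.2, -444.1], [428.9, -294.9]] [ 434.  -369.5]
100 239 393 [[478.4, -440.9], [468.1, -292.7]] [ 473.2 -366.8]
140 240 392 [[517.5, -438.5], [507.1, -289.6]] [ 512.3 -364. ]
180 242 390 [[557.8, -435.8], [547.3, -286.6]] [ 552.6 -361.2]
220 245 387 [[600.9, -432.8], [590.3, -283.6]] [ 595.6 -358.2]
```

View pics/w24.png

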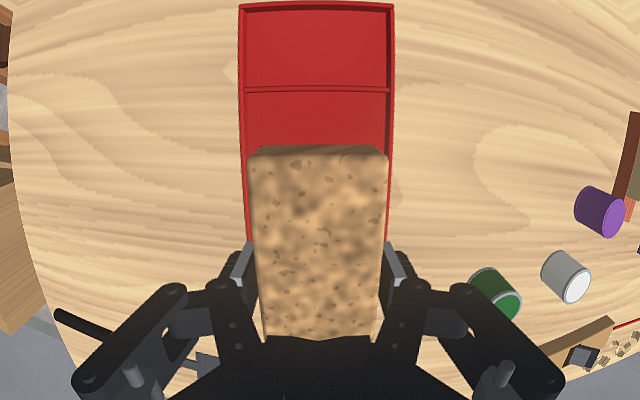

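Run:
```python
from h import *
c=arm.camera("wrist")
print((onplane(c,[[316,89]],.023,True)*1000).round(1),(onplane(c,[[316,4]],.025,True)*1000).round(1))
t=np.radians(4.1); d=onplane(c,[[316,89]],.023,True)[0]; ex=np.array([np.cos(t),np.sin(t)])
print(d+.09*ex, d-.0425*ex); go(*(d+.09*ex),.041,94.1)
```

```text
[[ 464.7 -367.7]] [[ 380.6 -373.7]]
[ 0.55445594 -0.36131448] [ 0.42229503 -0.37078789]
offset [-3.3, 1.4, 158.0] angular [0.0, -0.0, -0.001] curyaw 94.0
```

```bash
python3 -m creep '[{"offset":[-1,1,20],"angular":[0,0,0]},{"offset":[-3,2,50],"angular":[0,0,0]},{"offset":[-3,2,85],"angular":[0,0,0]},{"offset":[-3,2,115],"angular":[0,0,0]},{"offset":[-3,2,137],"angular":[0,0,0]},{"offset":[-3,2,150],"angular":[0,0,0]},{"offset":[-3,2,156],"angular":[0,0,0]},{"offset":[-3,2,158],"angular":[0,0,0]},{"offset":[-3,2,158],"angular":[0,0,0]}]';python3 -m creep '[{"offset":[0,0,0.4],"angular":[0,0,0]},{"offset":[0,0,0.8],"angular":[0,0,0]}]'
```

```text
clock: 39.38
ee_pos: [0.5551, -0.3621, 0.0415]
tcp_rot: [2.143, 2.296, 0.001]
wrist_force: [-0.5, -0.4, -0.8]
finger_gap: 0.0567
clock: 39.62
ee_pos: [0.5548, -0.3619, 0.0404]
tcp_rot: [2.143, 2.297, 0.0]
wrist_force: [0.3, 0.4, -0.1]
finger_gap: 0.0569
```

```bash
python3 -m creep '[{"offset":[0,0,0.5],"angular":[0,0,0]},{"offset":[0,0,1],"angular":[0,0,0]}]';python3 -m creep '[{"offset":[0,0,0.3],"angular":[0,0,0]},{"offset":[0,0,0.6],"angular":[0,0,0]}]'
```

```text
clock: 39.88
ee_pos: [0.5547, -0.3619, 0.0391]
tcp_rot: [-2.143, -2.297, -0.0]
wrist_force: [0.6, -0.2, -1.1]
finger_gap: 0.0569
clock: 40.12
ee_pos: [0.5547, -0.3618, 0.0389]
tcp_rot: [-2.143, -2.297, -0.001]
wrist_force: [-3.7, 3.2, 8.2]
finger_gap: 0.0569
```

```bash
python3 -m creep '[{"offset":[0,0,0],"angular":[0,0,0]},{"offset":[0,0,0],"angular":[0,0,0]},{"offset":[0,0,0],"angular":[0,0,0]},{"offset":[0,0,-1],"angular":[0,0,0]},{"offset":[0,0,-10],"angular":[0,0,0]},{"offset":[0,0,-40],"angular":[0,0,0]},{"offset":[0,0,-80],"angular":[0,0,0]},{"offset":[0,0,-120],"angular":[0,0,0]},{"offset":[0,0,-120],"angular":[0,0,0]}]' 1
python3 - <<'E'
from h import *
c=arm.camera("wrist"); save(c,"w25.png",(180,0,460,340),1.7)
go(.662,.009,.16,90)
E
```

```text
clock: 41.25
ee_pos: [0.5559, -0.3633, 0.1626]
tcp_rot: [2.14, 2.292, 0.003]
wrist_force: [-0.1, 0.0, -1.4]
finger_gap: 0.0859
offset [363.2, 132.1, 0.3] angular [0.003, 0.001, 0.069] curyaw 94.0
```

View pics/w25.png

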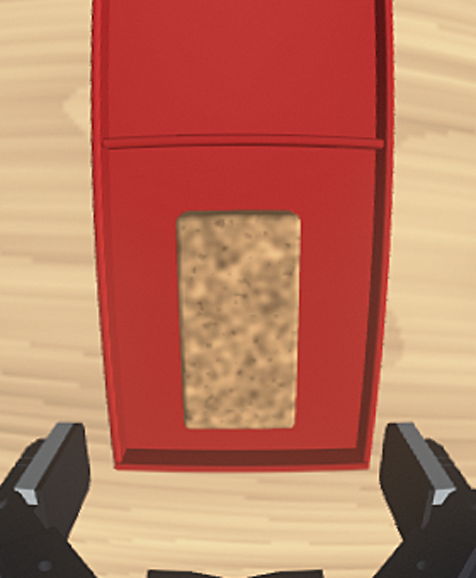

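Cork lies flat in the large compartment. Now the white tin.

```bash
python3 -m creep '[{"offset":[15,5,0],"angular":[0,0,0.01]},{"offset":[50,18,0],"angular":[0,0,0.03]},{"offset":[95,34,0],"angular":[0,0,0.05]},{"offset":[140,51,0],"angular":[0,0,0.069]},{"offset":[190,69,0],"angular":[0,0,0.069]},{"offset":[240,87,0],"angular":[0,0,0.069]},{"offset":[285,104,0],"angular":[0,0,0.069]},{"offset":[325,118,0],"angular":[0,0,0.069]},{"offset":[352,128,0],"angular":[0,0,0.069]},{"offset":[363,132,0],"angular":[0,0,0.069]}]'; python3 -m creep '[{"offset":[0,0,0],"angular":[0,0,0]},{"offset":[0,0,0],"angular":[0,0,0]}]'
python3 - <<'E'
from h import *
c=arm.camera("wrist"); save(c,"w26.png",(120,60,500,340),2)
E
```

```text
clock: 42.55
ee_pos: [0.6609, 0.0129, 0.1572]
tcp_rot: [-2.216, -2.224, 0.002]
wrist_force: [0.5, -0.1, 0.4]
finger_gap: 0.0854
clock: 42.8
ee_pos: [0.6608, 0.0076, 0.1584]
tcp_rot: [2.224, 2.219, -0.001]
wrist_force: [0.4, -0.2, 0.4]
finger_gap: 0.0856
```

View pics/w26.png

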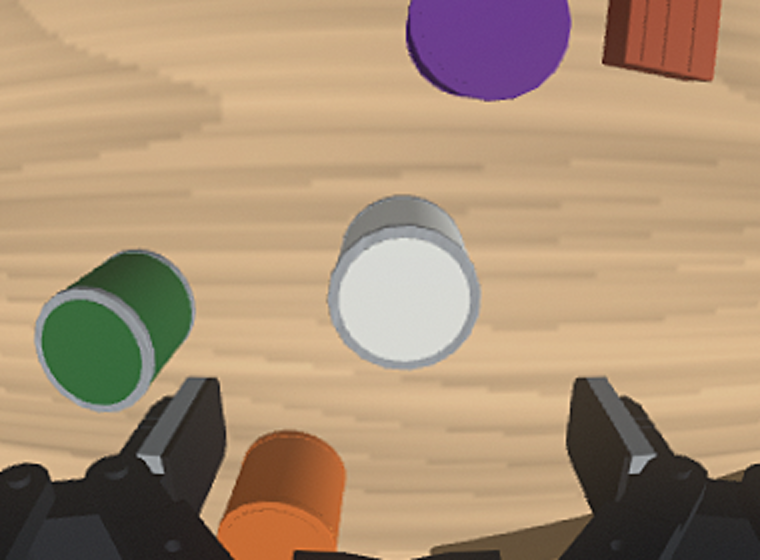

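Run:
```python
from h import *
c=arm.camera("wrist")
w=onplane(c,np.array([[328,296],[480,296],[404,369],[405,225]])/2+[120,60],.062,True)*1000
m=cv2.minEnclosingCircle(w.astype(np.float32)); print(w.round(1).tolist(),w.mean(0),m); x,y=m[0]
go(x/1000,y/1000,.046,90)
```

```text
[[662.8, -19.6], [662.9, 37.6], [693.2, 9.0], [635.6, 9.2]] [663.64976285   9.06198338] ((664.4248046875, 9.140400886535645), 28.80372428894043)
offset [1.5, 3.5, 112.6] angular [-0.0, 0.0, -0.002] curyaw 89.9
```

```bash
python3 -m creep '[{"offset":[0,1,20],"angular":[0,0,0]},{"offset":[1,3,50],"angular":[0,0,0]},{"offset":[1.5,3,80],"angular":[0,0,0]},{"offset":[1.5,3,100],"angular":[0,0,0]},{"offset":[1.5,3,110],"angular":[0,0,0]},{"offset":[1.5,3,113],"angular":[0,0,0]},{"offset":[1.5,3,113],"angular":[0,0,0]}]';  python3 -m creep '[{"offset":[0,0,0],"angular":[0,0,0]},{"offset":[0,0,0],"angular":[0,0,0]},{"offset":[0,0,0],"angular":[0,0,0]},{"offset":[0,0,0],"angular":[0,0,0]},{"offset":[0,0,0],"angular":[0,0,0]}]' 0;  python3 -m creep '[{"offset":[0,0,-5],"angular":[0,0,0]},{"offset":[0,0,-18],"angular":[0,0,0]},{"offset":[0,0,-40],"angular":[0,0,0]},{"offset":[0,0,-70],"angular":[0,0,0]},{"offset":[0,0,-100],"angular":[0,0,0]},{"offset":[0,0,-110],"angular":[0,0,0]},{"offset":[0,0,-110],"angular":[0,0,0]}]'
python3 - <<'E'
from h import *
c=arm.camera("wrist"); save(c,"w27.png",(120,60,500,340),2)
go(.4225,-.371,.156,94.1)
E
```

```text
clock: 43.78
ee_pos: [0.6647, 0.0108, 0.0461]
tcp_rot: [2.221, 2.221, 0.001]
wrist_force: [0.8, -0.2, 0.4]
finger_gap: 0.0854
clock: 44.4
ee_pos: [0.6649, 0.0109, 0.0465]
tcp_rot: [2.221, 2.221, 0.002]
wrist_force: [-0.7, -0.0, 5.8]
finger_gap: 0.0571
clock: 45.28
ee_pos: [0.6645, 0.0109, 0.1561]
tcp_rot: [2.221, 2.221, 0.002]
wrist_force: [0.8, 0.7, -2.8]
finger_gap: 0.0567
offset [-382.0, -241.6, -1.0] angular [-0.0, -0.0, -0.071] curyaw 90.0
```

View pics/w27.png

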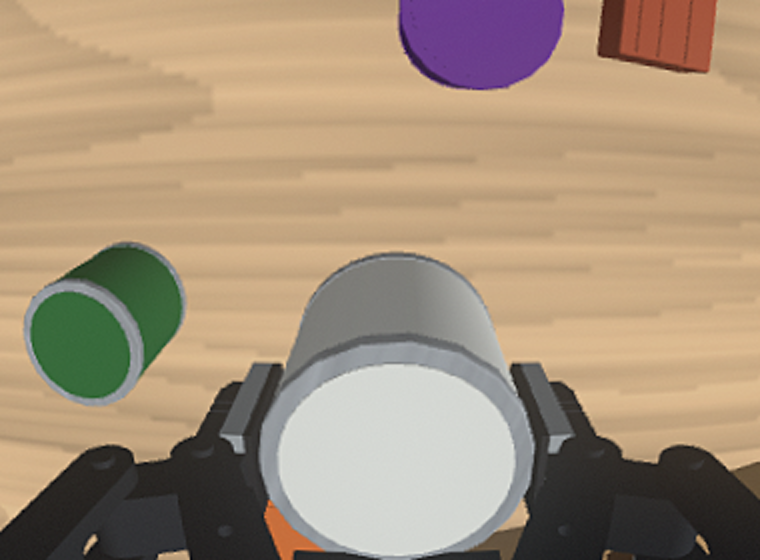

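White tin held. I'm carrying it at foot height 0.11, above everything.

```bash
python3 -m creep '[{"offset":[-8,-5,0],"angular":[0,0,0]},{"offset":[-30,-19,0],"angular":[0,0,0]},{"offset":[-65,-41,0],"angular":[0,0,-0.01]},{"offset":[-100,-63,0],"angular":[0,0,-0.02]},{"offset":[-135,-85,0],"angular":[0,0,-0.03]},{"offset":[-170,-107,0],"angular":[0,0,-0.04]},{"offset":[-205,-130,0],"angular":[0,0,-0.05]},{"offset":[-240,-152,0],"angular":[0,0,-0.06]},{"offset":[-275,-174,0],"angular":[0,0,-0.07]},{"offset":[-310,-196,0],"angular":[0,0,-0.071]}]'; python3 -c "
from h import *
go(.4225,-.371,.156,94.1)"
```

```text
clock: 46.58
ee_pos: [0.4665, -0.3003, 0.1547]
tcp_rot: [-2.141, -2.298, 0.001]
wrist_force: [0.5, -0.1, -2.6]
finger_gap: 0.0566
offset [-67.4, -48.9, -1.3] angular [-0.001, -0.001, -0.001] curyaw 94.1
```

```bash
python3 -m creep '[{"offset":[-28,-19,0],"angular":[0,0,0]},{"offset":[-50,-36,0],"angular":[0,0,0]},{"offset":[-65,-46,0],"angular":[0,0,0]},{"offset":[-67,-48,0],"angular":[0,0,0]},{"offset":[-67,-48,0],"angular":[0,0,0]},{"offset":[-67,-48,0],"angular":[0,0,0]}]'
python3 - <<'E'
from h import *
c=arm.camera("wrist"); save(c,"w28.png")
go(.4225,-.371,.053,94.1)
im=c["pixels"]; hsv=cv2.cvtColor(im,cv2.COLOR_RGB2HSV); H,S,V=[hsv[...,i].astype(int) for i in range(3)]
m=((H<6)|(H>174))&(S>140)&(V>50)
for v in (160,180,200):
    u=np.where(m[v])[0]; u=u[(u>190)&(u<440)]; a=onplane(c,[[u[0],v],[u[-1]+1,v]],.025,True)*1000; print(v,u[0],u[-1],a.round(1).tolist(),a.mean(0).round(1))
v=np.where(m[:,320])[0][0]; print(v,onplane(c,[[320,v]],.025,True)*1000)
E
```

```text
clock: 47.32
ee_pos: [0.4257, -0.3685, 0.1552]
tcp_rot: [-2.139, -2.3, -0.0]
wrist_force: [-0.1, 0.2, -1.0]
finger_gap: 0.0567
offset [-2.3, -3.4, 102.3] angular [-0.0, -0.0, 0.001] curyaw 94.2
160 230 405 [[402.3, -446.5], [391.4, -297.6]] [ 396.9 -372. ]
180 231 404 [[419.9, -445.6], [408.9, -295.9]] [ 414.4 -370.7]
200 233 402 [[437.9, -443.9], [427.0, -295.0]] [ 432.5 -369.4]
132 [[ 374.39415267 -372.05433212]]
```

View pics/w28.png

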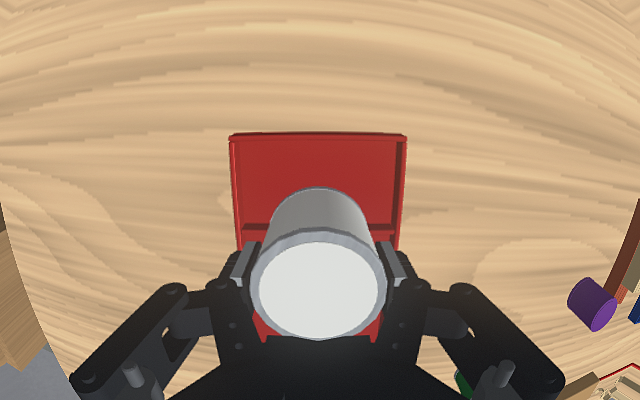

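```bash
python3 -m creep '[{"offset":[-1,-2,15],"angular":[0,0,0]},{"offset":[-2,-4,38],"angular":[0,0,0]},{"offset":[-2,-4,62],"angular":[0,0,0]},{"offset":[-2,-4,82],"angular":[0,0,0]},{"offset":[-2,-4,95],"angular":[0,0,0]},{"offset":[-2,-4,101],"angular":[0,0,0]},{"offset":[-2,-4,102],"angular":[0,0,0]},{"offset":[-2,-4,102],"angular":[0,0,0]}]';python3 -m creep '[{"offset":[0,0,0.5],"angular":[0,0,0]},{"offset":[0,0,0.9],"angular":[0,0,0]}]'
```

```text
clock: 48.38
ee_pos: [0.4217, -0.3719, 0.0539]
tcp_rot: [2.14, 2.299, 0.0]
wrist_force: [0.5, 0.3, -0.9]
finger_gap: 0.0568
clock: 48.62
ee_pos: [0.4216, -0.3717, 0.0528]
tcp_rot: [2.14, 2.299, 0.0]
wrist_force: [0.1, -0.3, -2.4]
finger_gap: 0.0567
```

```bash
python3 -m creep '[{"offset":[0,0,0.5],"angular":[0,0,0]},{"offset":[0,0,1],"angular":[0,0,0]}]';python3 -m creep '[{"offset":[0,0,0.3],"angular":[0,0,0]},{"offset":[0,0,0.6],"angular":[0,0,0]}]'
```

```text
clock: 48.88
ee_pos: [0.4214, -0.3716, 0.0516]
tcp_rot: [-2.141, -2.299, -0.0]
wrist_force: [0.6, 0.3, -2.1]
finger_gap: 0.0571
clock: 49.12
ee_pos: [0.4214, -0.3717, 0.0515]
tcp_rot: [-2.141, -2.299, -0.001]
wrist_force: [-3.8, 3.7, 9.8]
finger_gap: 0.057
```

```bash
python3 -m creep '[{"offset":[0,0,0],"angular":[0,0,0]},{"offset":[0,0,0],"angular":[0,0,0]},{"offset":[0,0,0],"angular":[0,0,0]},{"offset":[0,0,-1],"angular":[0,0,0]},{"offset":[0,0,-10],"angular":[0,0,0]},{"offset":[0,0,-40],"angular":[0,0,0]},{"offset":[0,0,-90],"angular":[0,0,0]},{"offset":[0,0,-140],"angular":[0,0,0]},{"offset":[0,0,-160],"angular":[0,0,0]},{"offset":[0,0,-160],"angular":[0,0,0]}]' 1
python3 - <<'E'
from h import *
c=arm.camera("wrist"); save(c,"w29.png")
c=arm.camera("scene"); save(c,"s29.png",(110,110,490,390),2.1)
c=arm.camera("side"); save(c,"d29.png",(170,110,530,380),2.2)
E
```

```text
clock: 50.38
ee_pos: [0.4219, -0.3723, 0.2128]
tcp_rot: [2.139, 2.297, 0.002]
wrist_force: [0.0, 0.6, -0.9]
finger_gap: 0.0856
```

View pics/w29.png

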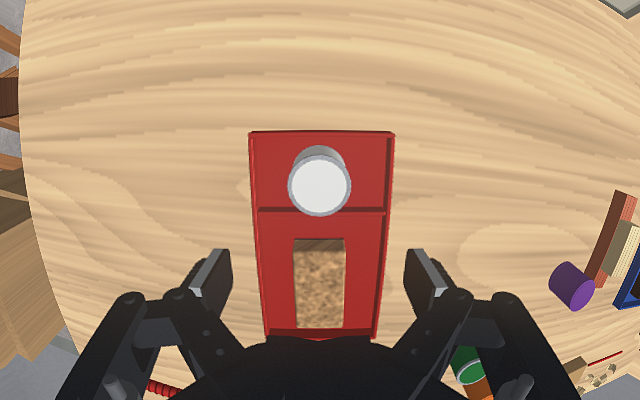

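View pics/s29.png

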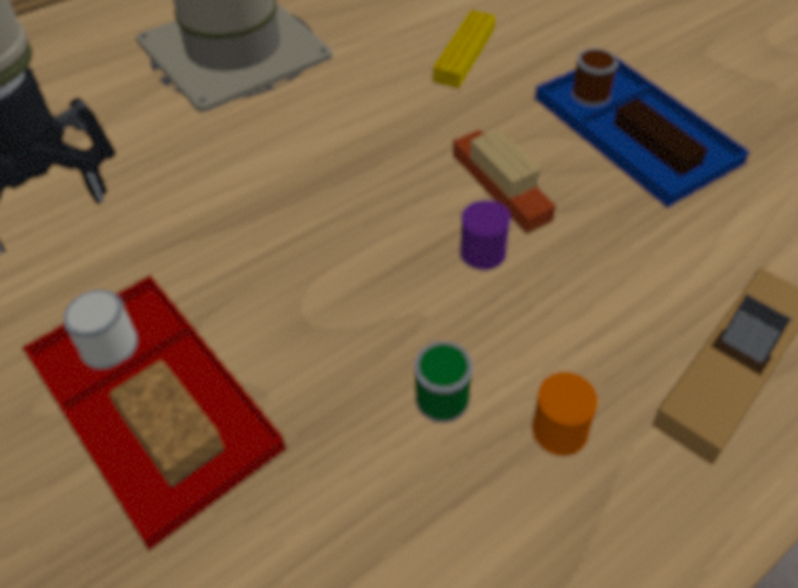

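View pics/d29.png

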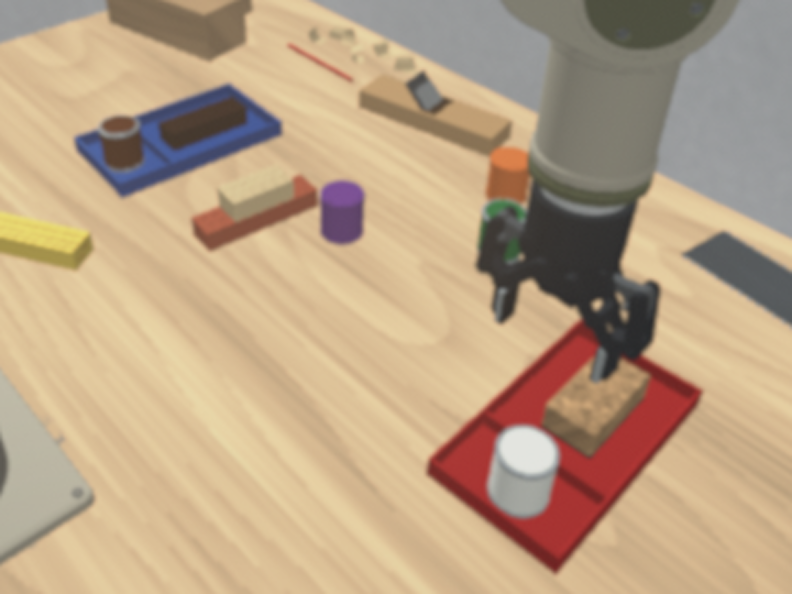

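All items are in place, with the white tin and cork in the red tray and the brown tin and walnut in the blue tray. The ash is on the cherry, the green tin is untouched and the gripper is clear. Handing in.

```bash
python3 -c "
from cell import arm
arm.sign_off(); print(arm.read_state()['clock'])"
```

```text
the job is handed in; nothing more can be done
the job is handed in; nothing more can be done
```

Both kits are made up and the job is handed in at about 50 s on the clock. The blue tray holds the walnut flat in the large compartment and the brown tin upright in the small one. The red tray holds the cork flat and the white tin upright in the same way. The ash went back flat on the cherry.

- **Last checks:** the final wrist, scene and side pictures show every item inside its compartment. The ash is centred and in line on the cherry to within about 1–2 mm, the green tin was not touched, and the open gripper is clear of everything.
- **Firm contact:** laying the ash aside on the bench pressed briefly with about 40 N through the held block, well under the 120 N wrist limit. All later placements touched down at under 10 N.
- **Disagreements:** position readings between views differed by about 2–3 mm, and by up to about 12 mm for the blue tray in the two fixed cameras. I used the close-up wrist views.

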